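# Finish the slide pile and press its shelf label home

## Robot

A 7-joint arm with a two-finger parallel gripper is mounted at the origin on the work surface. World frame = base frame: x ahead of the robot, y to its left, z up, the work surface at z = 0. Lengths are in m, angles in rad, forces in N, time in s.
With the tool pointing down it reaches from about 0.4 to 0.925 m from the base axis. Payload 4.1 kg.
Tool frame: the origin (TCP) lies on the centre line of the jaws, within the pads' length; the fingertips stand 17 mm ahead of it and the grasp point (between the pads) lies 2 mm behind it (r.tcp_to_tips is the y of the fingertips in the tool frame, in m); y points along the fingers, x is the direction in which the jaws open and shut, and the axes are right-handed (so a half turn about y gives the same grasp; the last joint's range is limited). The gripper opens to 85 mm and grips with 20 to 120 N. Pads are 22 mm wide; open, the fingers measure 114 mm over their backs; the gripper's body (76 mm by 85 mm) begins 54 mm behind the grasp point. The pads swing forward as they close: fully open they stand 13 mm farther back than shut.
Start: joints at [1.053, 0.398, 0.045, 1.537, -0.019, 1.207, -0.051], TCP at [0.264, -0.594, 0.222] pointing down, gripper open.
Joint ranges: [-2.82, 2.82], [-0.49, 2.23], [-1.37, 1.46], [0, 2.46], [-1.36, 4.5], [0.23, 2], [-2.94, 2.94]. Speed limits (rad/s): [2.57, 2.57, 3.14, 3.14, 3.14, 3.14, 3.14].

## Interface

Orientations are given as a unit quaternion [x, y, z, w].
In Python, from plant import r gives the robot as it stands.
- The arm moves only by the shell command python3 -m crank 'ROWS' [OPENING] [FORCE]. ROWS is JSON, a list of rows, each a list of 4 numbers: the shift along the tool's x, y, z in cm, then the turn about the tool's y in rad. A call has exactly 8 rows; each row is the pose to reach, as a shift and turn from the pose commanded when the call began, along the tool's axes at that moment; what a row does not reach only later rows make up. A row lasts 1/10 s, in which the tool goes at most 50 mm and 8.59 degrees, less where a joint would pass 70% of its speed; a pose out of reach is approached as far as the arm can. A call with a gripper value outside its range is refused whole. OPENING is the finger opening in cm, from 0 to 8.54, set as the call begins (- or left out, the last holds). The fingers move at their own pace and stop on an object; FORCE is the grip in N (left out, the last holds). Time passes only in rows, so rows that repeat a pose let the fingers close, or fill a call up. It gives the time, the measured TCP pose, the force and the opening at its end, in the units of the state.
- r.sense(): the state, without advancing time (a new reading comes with each control period).
- r.grab_frame(name): name is "side" or "top"; returns the picture (480x640x3 uint8, red, green, blue); there is no depth.
- r.calibration(name): a dict with "mtx" (3x3 intrinsics, pixels), "k1" (the pictures are not rectified: a ray, as slopes to the right and down, at radius r is drawn at 1 + k1 r^2 times it, then the intrinsics apply), "R" (3x3) and "t" (3): a world point X has camera coordinates R X + t. Camera axes: x right, y down, z forward; pixel columns grow to the right and rows downward; lengths in m; the calibration is good to about 2 mm. A picture is of the moment at which its call begins. calibration takes no time and is no camera call.
- r.sign_off(): hands the job in, once; it reports no verdict.
Trained networks look in the newest picture that a camera, given by its name, has taken for a name from the list of things; names that differ only in an ending like _2 or _b are one class to them, and where a whole thing is asked for, a point or a joint stands for the part that bears it (a point fixed in the world has none). Each returns a list of dicts, best first, with "confidence" (0 to 1); they miss things now and then, are a little off and sometimes report something else, mostly with a low value. They report only what shows in the picture. A call takes as long as a camera call. They do not tell look-alikes from the thing itself.
- r.outline_of(camera, label): "region" (480x640 bool, what is visible of it) and "point" ([row, column] in pixels, amid what is visible of it).
The state is a dict: "t": time; "joints": joint angles; "qd": joint speeds; "joint_efforts": joint torques, N m; "tcp_pos": TCP position; "tool_rot": TCP orientation; "ft_force": force on the tool from outside, world axes, zero at the start; "ft_torque": the same for the moment, N m; "width": opening from 0.0 (shut) to 1.0 (fully open).
Only numpy, scipy, OpenCV 4.12 (cv2) and the standard library are available. Lean on these libraries where they do the work, as an engineer would, in place of code of your own. Each camera call takes 0.05 s, during which the arm holds its last target.

## Task

Lay the single loose slide squarely on top of the two-slide pile in the low metal tray, edges in line, set down rather than dropped, and let it go. Then lift the label holder out of its wooden parking block and push it straight down behind the lip at the front of the slide shelf, against the spring, until its shoulders sit fully home on the rail, and finish while still holding it pressed there: do not let go. Leave everything else where it stands.

Things in the scene. Friction and masses are not known exactly. Their poses are not given: they have to be found in the camera images.
- slide_center (a point): oak-framed glass slide, a flat plate 110 (its x) x 60 (its y) x 10 mm thick, 90 g; point at its centre, 5 mm above its underside; the loose one, flat on the table at the start, any half turn is the same
- pile_high_center (a point): oak-framed glass slide, a flat plate 110 (its x) x 60 (its y) x 10 mm thick, 90 g; point at its centre, 5 mm above its underside; the upper slide of the pile in the tray; the pile's top face is 5 mm above this point
- pile_low_center (a point): oak-framed glass slide, a flat plate 110 (its x) x 60 (its y) x 10 mm thick, 90 g; point at its centre, 5 mm above its underside; the lower slide of the pile, on the 4 mm floor of the tray
- tray: low silver-plated tray 170 (x) x 150 (y) mm, floor 4 mm, rim 10 mm high, fixed; origin under its centre on the table. The pile lies in its middle with more than 35 mm free beside it
- holder_center (a point): aluminium label holder, upright T-shaped plate 8 mm thick (its x), 90 g: upper part 84 mm wide (y), 60 high, a paper card on each face; below it a blade 60 wide, 20 high, leaving two 12 mm shoulders. Point: middle of the upper part, 30 mm above the shoulders, 50 above the lower edge. Grip it across the 8 mm at this height or a little higher, to stay above the rail. Either face may be front
- block: cedar parking block 40 (x) x 104 (y) x 22 mm high, fixed; origin at the centre of its underside. Its slot along y (10 mm wide, 16 mm deep) holds the holder's blade loosely; the holder lifts straight out
- lip_mouth (a point): centre of the label channel's mouth, top of the shelf's front rail, 44 mm above the table; y along the rail, x from lip to rack. Channel 12 mm wide (x, flared to 24 at the top), 72 long (y), closed at both ends by solid rail on which the shoulders rest when home: the holder's point is then 30 mm above this one, its blade 20 mm deep. Rack slides begin 80 mm behind, top 82 mm above the table
- foot (a joint): travel in m of the sprung brass foot inside the channel: 0 free (its top 10 mm below the mouth), 0.010 when the holder is home; it resists with 3 N at first touch and 8 N at home and pushes the holder up again if released
- eyepiece: nickel eyepiece, 38 mm wide, 46 mm tall, origin at its foot; leave alone
- diffuser: green glass dome 74 mm wide, 38 mm tall, origin at its foot; leave alone
- jar: small jar 44 mm wide, 55 mm tall, origin at its foot; leave alone
- brush: lens brush 150 mm long, lying; leave alone
- lensbox: wooden box 70 x 100 x 35 mm, origin at its underside; leave alone
- loupe: brass ring 52 mm wide, 22 mm tall, origin at its underside; leave alone
Things that resemble listed ones, but are neither listed nor needed, are in the scene too. Leave any pink look-alike of the part that bears holder_center alone.

How it is judged:
By the outcome, as a careful person would: the job done as asked, in the order asked, and still so for the second after the job is handed in, while the arm keeps its last pose, push and grip.
It also fails if it takes over 58 s, if anything falls off the work surface, if the arm or the gripper's body presses on something with over 40 N, if the wrist force passes 120 N, or if a joint passes its speed limit or range.

## Working session

There is one attempt and no reset: what is moved stays moved. The work goes in short steps, Python scripts to look and compute and a shell command to move; the robot and the scene stay as the last step left them, time stands still between calls to the robot, and variables do not carry over. Pictures are saved under pics/ and viewed, and the job is handed in when it is done.

```bash
ls; mkdir -p pics
python3 - <<'E'
from plant import r
import cv2,numpy as np
s=r.sense();print(s)
for n in("side","top"):
    im=r.grab_frame(n);cv2.imwrite(f"pics/{n}0.png",im[...,::-1]);c=r.calibration(n);print(n,c)
    C=-np.array(c["R"]).T@np.array(c["t"]);print(C)
print(r.tcp_to_tips)
E
```

```text
pics
{'t': 0.0, 'joints': array([ 1.05299474,  0.39919373,  0.04504105,  1.53788543, -0.0187278 ,
        1.20688005, -0.05068375]), 'qd': array([-6.86429051e-04,  7.47115282e-05,  1.49799501e-03, -2.49185813e-04,
        2.48012190e-03, -8.82834132e-04, -1.53894519e-03]), 'joint_efforts': array([ 6.63820647e-04, -4.75120890e+01,  1.36461295e+00, -2.54222202e+01,
        1.14500814e-02,  9.50980349e-03, -6.72566301e-06]), 'tcp_pos': array([ 0.26409137, -0.5932212 ,  0.22086008]), 'tool_rot': array([-0.59269523,  0.38570479, -0.38451044,  0.59337669]), 'ft_force': array([-0.31897694,  0.09893958,  0.48237731]), 'ft_torque': array([ 0.00897269, -0.04439811, -0.0375073 ]), 'width': 0.9942459450093225}
side {'mtx': array([[594.36738851,   0.        , 322.0917059 ],
       [  0.        , 594.36738851, 237.17474798],
       [  0.        ,   0.        ,   1.        ]]), 'k1': 0.0490591657570225, 'R': array([[-0.94745423, -0.319255  ,  0.0201673 ],
       [-0.20517797,  0.55811929, -0.80399307],
       [ 0.24542305, -0.76588453, -0.59429657]]), 't': array([0.55899668, 0.18534299, 1.3815154 ])}
[0.22859635 1.13310025 0.9587709 ]
top {'mtx': array([[615.04851438,   0.        , 312.95496473],
       [  0.        , 615.04851438, 239.6677829 ],
       [  0.        ,   0.        ,   1.        ]]), 'k1': -0.1230383480253575, 'R': array([[-0.02834336, -0.99951338,  0.01302543],
       [-0.99810775,  0.02758736, -0.05495322],
       [ 0.05456714, -0.01455834, -0.99840397]]), 't': array([0.01638184, 0.56247907, 1.3935235 ])}
[0.48583844 0.02114394 1.42199604]
0.017
```

View pics/side0.png

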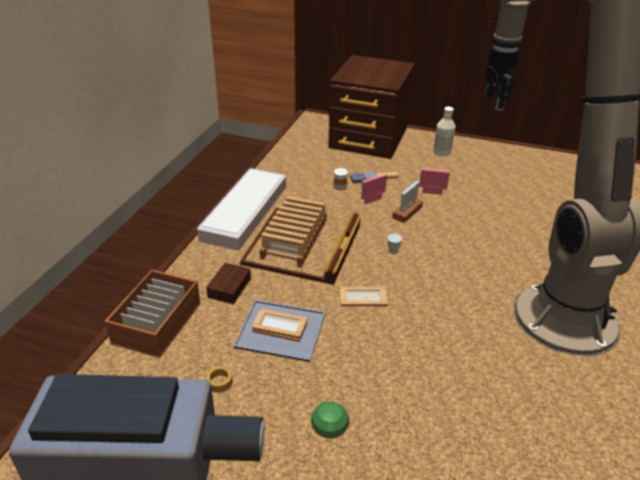

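View pics/top0.png

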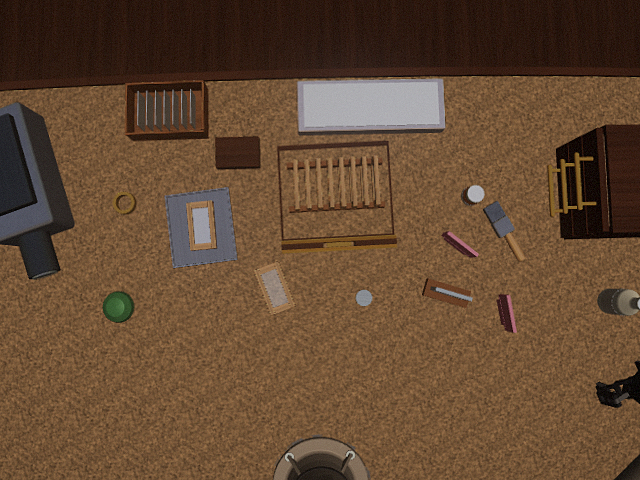

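The side view shows the tray and pile at (280,325), the loose slide at (363,296), and the grey holder in its block at (408,203) between two pink look-alikes. The shelf is at (300,240), with its front rail running from (330,275) to (357,215). The top view shows the tray at (201,227), slide (275,288), block (448,292) and rail (339,243).

```bash
cat > h.py <<'E'
from plant import r
import numpy as np,cv2
CAL={n:r.calibration(n) for n in("side","top")}
def proj(n,X):
    c=CAL[n];X=np.atleast_2d(X)@np.array(c["R"]).T+np.array(c["t"])
    s=X[:,:2]/X[:,2:];s=s*(1+c["k1"]*(s**2).sum(1,keepdims=True));m=c["mtx"]
    return s*[m[0,0],m[1,1]]+[m[0,2],m[1,2]]
def ray(n,p):
    c=CAL[n];m=c["mtx"];d=(np.atleast_2d(p).astype(float)-[m[0,2],m[1,2]])/[m[0,0],m[1,1]]
    s=d.copy()
    for _ in range(30): s=d/(1+c["k1"]*(s**2).sum(1,keepdims=True))
    R=np.array(c["R"]);return -R.T@np.array(c["t"]),np.c_[s,np.ones(len(s))]@R
def onz(n,p,z):
    C,d=ray(n,p);return C+d*((z-C[2])/d[:,2:])
def tri(p1,p2):
    C1,d1=ray("side",p1);C2,d2=ray("top",p2);out=[]
    for a,b in zip(d1,d2):
        a=a/np.linalg.norm(a);b=b/np.linalg.norm(b)
        k=np.linalg.lstsq(np.c_[a,-b],C2-C1,rcond=None)[0]
        P,Q=C1+k[0]*a,C2+k[1]*b;out.append(np.r_[(P+Q)/2,np.linalg.norm(P-Q)])
    return np.array(out)
def box(c,yaw,sx,sy,z0,z1):
    R=np.array([[np.cos(yaw),-np.sin(yaw)],[np.sin(yaw),np.cos(yaw)]])
    return np.array([np.r_[R@[a*sx/2,b*sy/2]+c,z] for z in(z0,z1) for a,b in((1,1),(1,-1),(-1,-1),(-1,1))])
E
python3 - <<'E'
from h import *
D={}
for n in("side","top"):
    im=r.grab_frame(n);D[n]=im
    for l in("slide_center","pile_high_center","tray","holder_center","block","lip_mouth","foot"):
        for k,o in enumerate(r.outline_of(n,l)[:4]):
            rg=o["region"].astype(np.uint8);D[f"{n}_{l}_{k}"]=o["region"]
            ys,xs=np.nonzero(rg);print(n,l,k,round(o["confidence"],2),np.round(o["point"]),len(xs),cv2.minAreaRect(np.c_[xs,ys].astype(np.float32)) if len(xs) else 0)
    
np.savez_compressed("d0.npz",**D)
def crop(n,x0,y0,x1,y1,s,f):
    cv2.imwrite(f,cv2.resize(D[n][y0:y1,x0:x1,::-1],None,fx=s,fy=s,interpolation=cv2.INTER_CUBIC))
crop("side",240,160,460,320,3.6,"pics/sc.png");crop("top",270,220,530,340,3,"pics/tc.png")
print(r.sense()["t"])
E
```

```text
side slide_center 0 0.83 [299. 362.] 922 ((363.5, 296.5), (19.0, 47.0), 90.0)
side pile_high_center 0 0.71 [324. 279.] 1096 ((279.22113037109375, 323.3501892089844), (52.4618034362793, 22.81276512145996), 10.885526657104492)
side tray 0 0.77 [337. 280.] 2786 ((279.2085876464844, 329.43096923828125), (84.74333190917969, 54.19743347167969), 11.040940284729004)
side tray 1 0.61 [335. 272.] 166 ((275.55181884765625, 335.2259826660156), (48.225608825683594, 4.116172790527344), 10.713123321533203)
side holder_center 0 0.93 [189. 369.] 573 ((373.8448181152344, 188.36207580566406), (24.332326889038086, 30.643783569335938), 4.763641834259033)
side holder_center 1 0.89 [181. 432.] 667 ((433.85772705078125, 181.70303344726562), (29.64318084716797, 24.75520896911621), 3.012787342071533)
side holder_center 2 0.7 [196. 409.] 325 ((409.39410400390625, 196.37646484375), (14.96820068359375, 30.478729248046875), 49.398704528808594)
side block 0 0.86 [212. 406.] 336 ((407.9964599609375, 213.05413818359375), (16.00735092163086, 32.548282623291016), 67.16634368896484)
side lip_mouth 0 0.97 [243. 306.] 65
[... 1133 characters left out ...]
896484375), (41.698394775390625, 11.400684356689453), 38.65980529785156)
top holder_center 2 0.57 [294. 452.] 181 ((451.1119689941406, 293.615966796875), (41.75999450683594, 4.559999942779541), 16.26020622253418)
top holder_center 3 0.49 [226. 503.] 821 ((505.4713134765625, 232.1974334716797), (63.84695816040039, 18.355998992919922), 61.38954162597656)
top block 0 0.83 [296. 441.] 695 ((445.820068359375, 293.2117919921875), (46.8396110534668, 19.695209503173828), 16.389541625976562)
top lip_mouth 0 0.85 [196. 335.] 12010 ((336.07855224609375, 196.0710906982422), (108.01506805419922, 115.50570678710938), 87.1375961303711)
top foot 0 0.43 [245. 338.] 102 ((338.0, 244.0), (4.0, 22.0), 90.0)
0.9
```

View pics/sc.png

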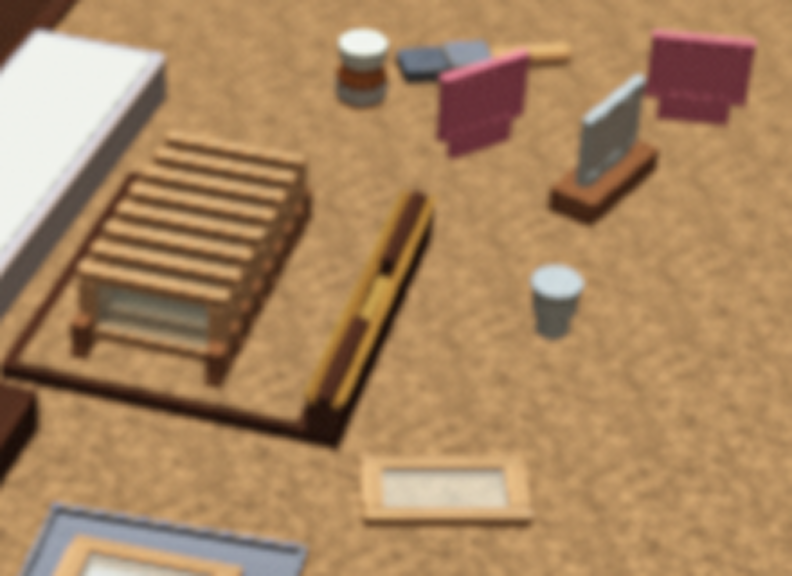

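View pics/tc.png

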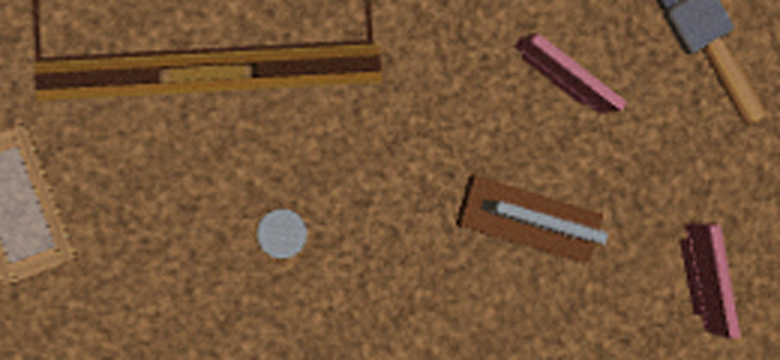

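```bash
cat > fit.py <<'E'
from h import *
from scipy.optimize import minimize
def sil(n,boxes,S=4):
    m=np.zeros((480*S,640*S),np.uint8)
    for b in boxes:
        p=(proj(n,b)+.5)*S
        cv2.fillConvexPoly(m,cv2.convexHull(p.astype(np.float32)).astype(np.int32),255)
    return cv2.resize(m,(640,480),interpolation=cv2.INTER_AREA)/255.
def fit(masks,boxf,p0,ign=None):
    def cost(p):
        c=0
        for n,m in masks.items():
            s=sil(n,boxf(p/[100,100,10]));c+=np.abs(s-m).sum()/np.sqrt(m.sum())
        return c
    best=minimize(cost,np.array(p0)*[100,100,10],method="Nelder-Mead",options=dict(initial_simplex=np.array(p0)*[100,100,10]+np.array([[0,0,0],[1,0,0],[0,1,0],[0,0,1]]),xatol=.005,fatol=.005))
    return best.x/[100,100,10],best.fun
def draw(im,n,boxes,col=(255,0,0),S=4,win=None):
    x0,y0,x1,y1=win;o=cv2.resize(im[y0:y1,x0:x1],None,fx=S,fy=S,interpolation=cv2.INTER_CUBIC)
    for b in boxes:
        p=((proj(n,b)-[x0,y0]+.5)*S).round().astype(int)
        for f in((0,1,2,3),(4,5,6,7)): cv2.polylines(o,[p[list(f)]],True,col,1)
    return o
E
cat > f1.py <<'E'
from fit import *
D=np.load("d0.npz")
def both(a,b):return {"side":D["side_"+a].astype(float),"top":D["top_"+b].astype(float)}
res={}
for name,ms,bf,px in [("slide",both("slide_center_0","slide_center_0"),lambda p:[box(p[:2],p[2],.11,.06,0,.01)],(274,288)),
  ("pile",both("pile_high_center_0","pile_high_center_0"),lambda p:[box(p[:2],p[2],.11,.06,.014,.024)],(201,225)),
  ("tray",both("tray_0","tray_0"),None,(201,227)),
  ("block",both("block_0","block_0"),None,(446,293)),
  ("holder",both("holder_center_2","holder_center_2"),lambda p:[box(p[:2],p[2],.008,.084,.026,.086)],(452,294))]:
    if bf is None:continue
    x0=onz("top",px,.05 if name=="holder" else .01)[0][:2]
    for sel in (("side","top"),("top",),("side",)):
        m={k:ms[k] for k in sel}
        out=[fit(m,bf,[*x0,a]) for a in ((-.3,.0,.3) if name!="holder" else (-.5,-.3,-.1))]
        p,f=min(out,key=lambda t:t[1]);print(name,sel,np.round(p,4),round(f,2))
        if len(sel)==2:res[name]=(p,bf)
pts=np.array([[36,66],[379,47],[381,70],[37,97]])/3+[270,220]
print("rail top cam z44",onz("top",pts,.044).round(4))
print("foot mid", onz("top",[[338,244.3]],.036).round(4))
for n,w in(("top",(160,180,320,320)),("side",(230,270,400,370))):
    o=draw(D[n],n,res["slide"][1](res["slide"][0])+res["pile"][1](res["pile"][0]),S=4,win=w);cv2.imwrite(f"pics/ov_{n}.png",o[...,::-1])
for n,w in(("top",(410,270,490,320)),("side",(380,170,440,230))):
    o=draw(D[n],n,res["holder"][1](res["holder"][0]),S=8,win=w);cv2.imwrite(f"pics/ovh_{n}.png",o[...,::-1])
E
python3 f1.py
```

```text
slide ('side', 'top') [0.4545 0.0937 0.3405] 3.53
slide ('top',) [0.4551 0.0925 0.3416] 1.84
slide ('side',) [0.4542 0.0947 0.3408] 0.95
pile ('side', 'top') [0.6033 0.2572 0.0625] 3.83
pile ('top',) [0.6033 0.257  0.052 ] 1.4
pile ('side',) [0.6026 0.2588 0.0601] 2.11
holder ('side', 'top') [ 0.4317 -0.3015 -0.3075] 3.96
holder ('top',) [ 0.4314 -0.3027 -0.3187] 2.1
holder ('side',) [ 0.4313 -0.299  -0.2946] 1.44
rail top cam z44 [[ 0.5578  0.0706  0.044 ]
 [ 0.565  -0.1871  0.044 ]
 [ 0.5477 -0.188   0.044 ]
 [ 0.5346  0.0705  0.044 ]]
foot mid [[ 0.5496 -0.0553  0.036 ]]
```

Run:
```python
import cv2,numpy as np
a=[cv2.imread(f"pics/{f}.png") for f in("ov_top","ov_side")]
print([x.shape for x in a])
b=[cv2.imread(f"pics/{f}.png") for f in("ovh_top","ovh_side")]
def vs(l):
    w=max(x.shape[1] for x in l);return np.vstack([cv2.copyMakeBorder(x,0,0,0,w-x.shape[1],0) for x in l])
x=vs(a);cv2.imwrite("pics/c1.png",cv2.resize(x,None,fx=.6,fy=.6,interpolation=cv2.INTER_AREA));
h=max(x.shape[0] for x in b);x=np.hstack([cv2.copyMakeBorder(y,0,h-y.shape[0],0,0,0) for y in b]);cv2.imwrite("pics/c2.png",x[:,:]);print(x.shape)
D=np.load("d0.npz")
o1=cv2.resize(D["top"][230:260,275:400,::-1],None,fx=6,fy=6,interpolation=cv2.INTER_CUBIC)
o2=cv2.resize(D["side"][205:290,315:370,::-1],None,fx=4.5,fy=4.5,interpolation=cv2.INTER_CUBIC)
cv2.imwrite("pics/c3.png",vs([o1,o2]))
```

```text
[(560, 640, 3), (400, 680, 3)]
(480, 1120, 3)
```

View pics/c1.png

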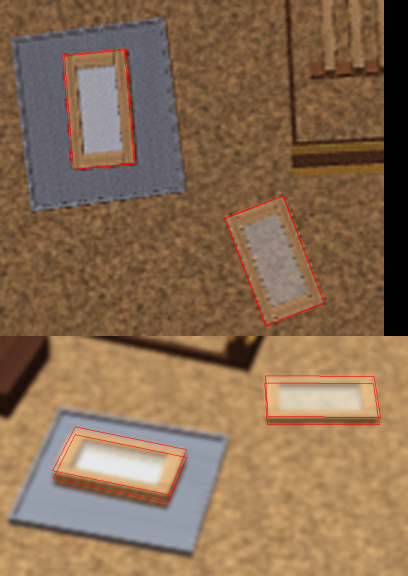

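View pics/c2.png

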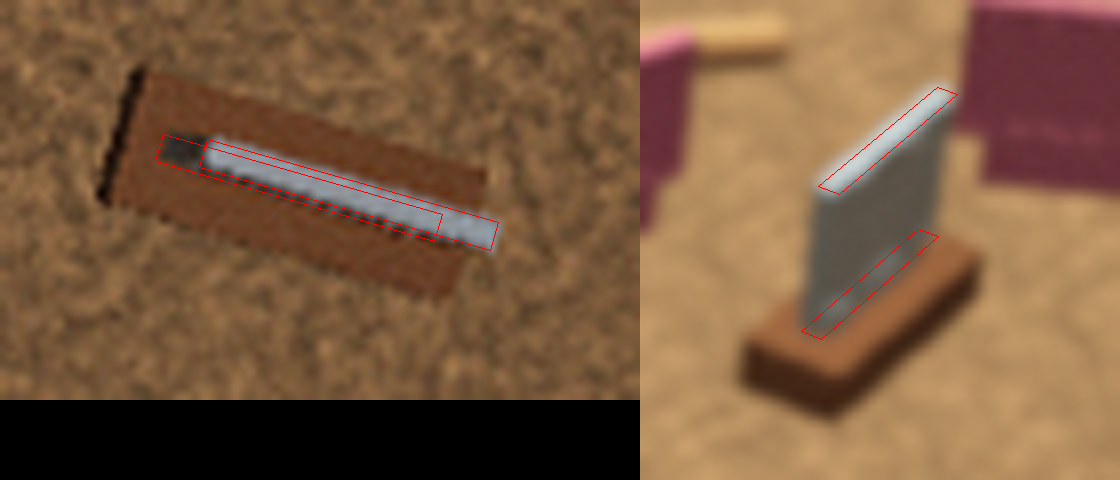

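View pics/c3.png

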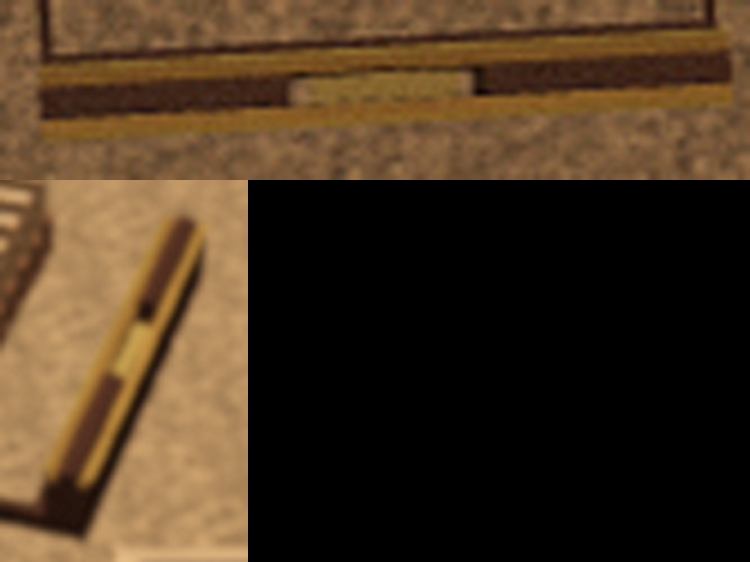

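```bash
cat > rail.py <<'E'
from fit import *
D=np.load("d0.npz")
T=D["top"].astype(float)
def brass(c): return c[...,0]-c[...,2]
pts=[]
for c in list(range(284,321))+list(range(357,395)):
    ym=243.7-(c-338.9)*0.055;ys=np.arange(int(ym)-6,int(ym)+8);b=brass(T[ys,c])
    up=ys<ym; 
    u=(b*up*(np.abs(ys-ym+4)<3.2)).clip(0); l=(b*~up*(np.abs(ys-ym-4)<3.2)).clip(0)
    d=(60-T[ys,c].sum(1)/3).clip(0)*(np.abs(ys-ym)<4.5)
    if d.sum()>0: pts.append((c,(d*ys).sum()/d.sum()))
pts=np.array(pts);k=np.polyfit(pts[:,0],pts[:,1],1);print("band line",k,np.std(pts[:,1]-np.polyval(k,pts[:,0])),"mid",np.polyval(k,338.9))
w=onz("top",[[290,np.polyval(k,290)],[390,np.polyval(k,390)],[338.9,np.polyval(k,338.9)]],.044)
print(w); d=w[1]-w[0];yaw=np.arctan2(d[1],d[0])+np.pi/2;print("yaw",yaw)
for c in range(318,362): print(c,T[int(round(np.polyval(k,c))),c].astype(int),end=";")
c=w[2][:2]
for n,wn in(("top",(275,225,400,265)),("side",(310,200,375,290))):
    o=draw(D[n],n,[box(c,yaw,.012,.072,.044,.044),box(c,yaw,.024,.084,.044,.044)],S=6,win=wn);cv2.imwrite(f"pics/r_{n}.png",o[...,::-1])
E
python3 rail.py
```

```text
band line [-5.37636997e-02  2.62004948e+02] 0.19100858751078337 mid 243.78443056754173
[[ 0.54743323  0.05293014  0.044     ]
 [ 0.55327123 -0.17230191  0.044     ]
 [ 0.55029055 -0.05691542  0.044     ]]
yaw 0.025914173355678916
318 [66 39 29];319 [65 36 25];320 [65 38 23];321 [60 36 20];322 [64 37 25];323 [100  71  48];324 [135 100  67];325 [144 107  68];326 [126  92  55];327 [130  99  49];328 [137 102  47];329 [138 105  49];330 [136 103  51];331 [137 102  47];332 [133  96  42];333 [132  98  44];334 [128  94  40];335 [135 101  46];336 [138 103  50];337 [131 101  42];338 [132  97  40];339 [133 102  47];340 [137 104  50];341 [132 100  47];342 [129  93  39];343 [137 106  54];344 [133  99  46];345 [135 101  48];346 [134 102  47];347 [132 102  51];348 [135  99  45];349 [140 105  48];350 [133  99  42];351 [138  97  57];352 [144 105  70];353 [106  79  51];354 [47 33 20];355 [44 29 12];356 [60 35 18];357 [58 34 17];358 [63 41 26];359 [63 37 27];360 [63 40 25];361 [65 37 26];
```

Run:
```python
import cv2,numpy as np
a,b=cv2.imread("pics/r_top.png"),cv2.imread("pics/r_side.png")
a=a[:,100:650]
h=max(a.shape[0],b.shape[0]);cv2.imwrite("pics/r.png",np.hstack([cv2.copyMakeBorder(b,0,h-b.shape[0],0,0,0)]));cv2.imwrite("pics/r2.png",a)
```

```text
(no output)
```

View pics/r.png

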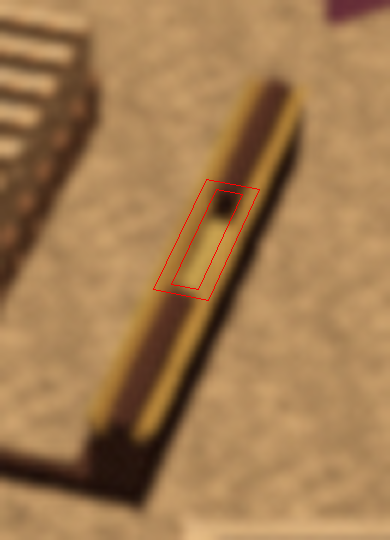

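View pics/r2.png

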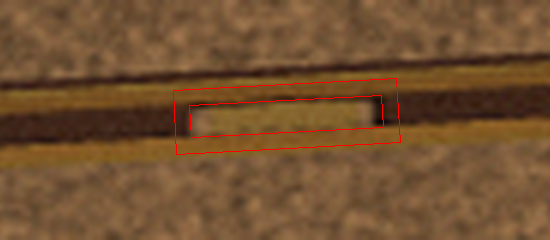

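Overlays agree with the pictures in both views to about a pixel: slide, pile, holder and channel mouth. The two cameras differ by about 2 mm in y. Next I'll refine the pile and work out the first move.

```bash
cat > tool.py <<'E'
from h import *
from scipy.spatial.transform import Rotation as Ro
def show(tgt=None,ang=None):
    """tgt: world TCP target; ang: world yaw wanted for tool x (mod pi)"""
    s=r.sense();R=Ro.from_quat(s["tool_rot"]).as_matrix();p=s["tcp_pos"]
    a=np.arctan2(R[1,0],R[0,0])
    print("t %.2f"%s["t"],"p",p.round(4),"xyaw %.4f"%a,"ydir",R[:,1].round(4),"F",s["ft_force"].round(2),"w %.4f"%(s["width"]*.0854),"j7 %.3f"%s["joints"][6],"j1 %.3f"%s["joints"][0])
    if tgt is not None: print("shift cm",(R.T@(np.array(tgt)-p)*100).round(2))
    if ang is not None:
        d=(ang-a+np.pi/2)%np.pi-np.pi/2; print("turn about tool y (y down => minus yaw):",round(-d,4),"alt",round(-d+np.pi*np.sign(d),4))
E
python3 - <<'E'
from fit import *
from tool import show
D=np.load("d0.npz")
ms={"side":D["side_pile_high_center_0"].astype(float),"top":D["top_pile_high_center_0"].astype(float)}
for z0,z1 in((.004,.024),(.014,.024)):
  for sel in (("side","top"),("top",),("side",)):
    p,f=fit({k:ms[k] for k in sel},lambda p:[box(p[:2],p[2],.11,.06,z0,z1)],[.603,.257,.06]);print(z0,sel,p.round(4),round(f,2))
m={"side":D["side_tray_0"]|D["side_pile_high_center_0"],"top":D["top_tray_0"]|D["top_pile_high_center_0"]}
for sel in (("side","top"),("top",),("side",)):
    p,f=fit({k:m[k].astype(float) for k in sel},lambda p:[box(p[:2],p[2],.17,.15,0,.01)],[.603,.257,.06]);print("tray",sel,p.round(4),round(f,2))
show([.4547,.0935,.15],.3407+np.pi/2)
E
```

```text
0.004 ('side', 'top') [0.6035 0.2579 0.066 ] 8.5
0.004 ('top',) [0.6036 0.2576 0.0529] 1.41
0.004 ('side',) [0.6051 0.2513 0.1053] 6.51
0.014 ('side', 'top') [0.6032 0.2575 0.0557] 3.74
0.014 ('top',) [0.6035 0.257  0.0642] 1.4
0.014 ('side',) [0.6029 0.2587 0.0866] 2.09
tray ('side', 'top') [0.5998 0.26   0.1055] 7.16
tray ('top',) [0.6004 0.2599 0.1081] 2.43
tray ('side',) [0.5995 0.2613 0.1035] 4.16
t 0.90 p [ 0.2644 -0.5938  0.222 ] xyaw -1.1520 ydir [ 1.e-04 -1.e-04 -1.e+00] F [-0.4  -0.95  0.27] w 0.0850 j7 -0.051 j1 1.053
shift cm [-55.05   7.19  45.34]
turn about tool y (y down => minus yaw): 0.0781 alt -3.0634
```

```bash
python3 -m crank '[[-2,0,3.5,0],[-5,0,7,0.02],[-8.5,0,10.5,0.04],[-12,0,14,0.06],[-15.5,0,17.5,0.078],[-19,0,21,0.078],[-22.5,0,24,0.078],[-26,0,27,0.078]]' 7.5 30; python3 -c "
from tool import *;show([.4547,.0935,.08],.3407+np.pi/2)"
```

```text
t: 1.7
tcp_pos: [0.4057, -0.2446, 0.2222]
tool_rot: [0.578, -0.408, 0.408, -0.578]
ft_force: [0.5, -0.1, 0.2]
width: 0.875
t 1.70 p [ 0.4057 -0.2446  0.2222] xyaw -1.2296 ydir [ 8.e-04 -7.e-04 -1.e+00] F [ 0.51 -0.11  0.19] w 0.0747 j7 -0.793 j1 0.603
shift cm [-30.23  14.21  15.92]
turn about tool y (y down => minus yaw): 0.0005 alt -3.1411
```

```bash
python3 -m crank '[[-4,0,2,0],[-8.5,1,4.5,0],[-13,2.5,7,0],[-17.5,4.5,9.5,0],[-22,6.5,12,0],[-26.5,9,14,0],[-29,11.5,15.9,0],[-30.2,13,15.9,0]]'; python3 -c "
from tool import *;show([.4547,.0935,.03],.3407+np.pi/2)
for n in ('side','top'):
  im=r.grab_frame(n);x,y=proj(n,[.4547,.0935,.03])[0].astype(int)
  cv2.imwrite(f'pics/g1_{n}.png',cv2.resize(im[y-60:y+60,x-70:x+70,::-1],None,fx=4,fy=4,interpolation=cv2.INTER_CUBIC))
"
```

```text
t: 2.5
tcp_pos: [0.4551, 0.0956, 0.0914]
tool_rot: [-0.577, 0.407, -0.407, 0.58]
ft_force: [-0.2, 0.5, -0.2]
width: 0.875
t 2.50 p [0.4551 0.0956 0.0914] xyaw -1.2255 ydir [ 0.002   0.0025 -1.    ] F [-0.22  0.46 -0.22] w 0.0747 j7 -1.670 j1 0.129
shift cm [ 0.2   6.13 -0.13]
turn about tool y (y down => minus yaw): 0.0046 alt -3.137
```

View pics/g1_side.png

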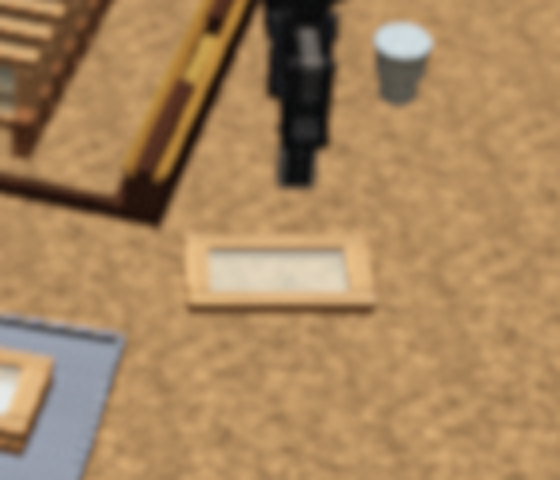

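View pics/g1_top.png

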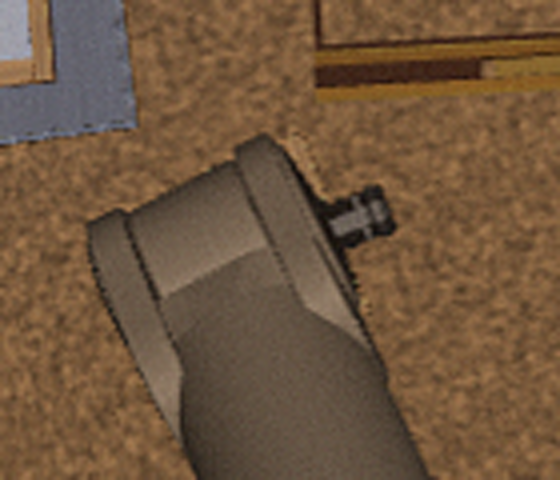

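The gripper stands above the slide: the side view shows a finger at its upper edge, while the top view is hidden by the wrist. Lowering now.

```bash
python3 -m crank '[[0,1.5,0,0],[0,3,0,0],[0,4,0,0],[0,5,0,0],[0,6,0,0],[0,6.5,0,0],[0,6.8,0,0],[0,6.8,0,0]]'; python3 -c "
from tool import *;show([.4547,.0935,.02],.3407+np.pi/2)
for n in ('side',):
  im=r.grab_frame(n);x,y=proj(n,[.4547,.0935,.03])[0].astype(int)
  cv2.imwrite(f'pics/g2_{n}.png',cv2.resize(im[y-60:y+60,x-70:x+70,::-1],None,fx=4,fy=4,interpolation=cv2.INTER_CUBIC))
"
```

```text
t: 3.4
tcp_pos: [0.4541, 0.0912, 0.0237]
tool_rot: [0.578, -0.408, 0.408, -0.577]
ft_force: [-0.1, -0.1, 0.1]
width: 0.879
t 3.40 p [0.4541 0.0912 0.0237] xyaw -1.2298 ydir [-4.e-04 -2.e-04 -1.e+00] F [-0.1  -0.14  0.08] w 0.0751 j7 -1.746 j1 0.090
shift cm [-0.19  0.37  0.13]
turn about tool y (y down => minus yaw): 0.0003 alt -3.1413
```

View pics/g2_side.png

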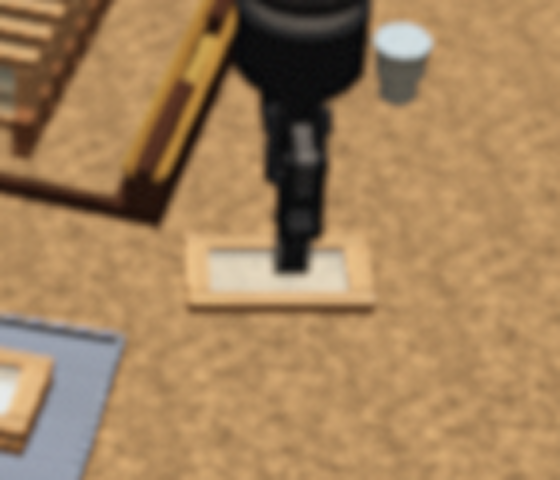

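```bash
python3 -c "
from tool import *
s=r.sense();R=Ro.from_quat(s['tool_rot']).as_matrix();p=s['tcp_pos']
x0,y0=proj('side',[.4547,.0935,.03])[0].astype(int)-[70,60]
for sx in(-1,1):
  for h in(.005,.01,.015,.02): 
    q=p+R[:,0]*sx*.0375;q[2]=h
    print(sx,h,q.round(3),((proj('side',q)[0]-[x0,y0]+.5)*4).round(0))
"
```

```text
-1 0.005 [0.442 0.127 0.005] [286. 315.]
-1 0.01 [0.442 0.127 0.01 ] [286. 309.]
-1 0.015 [0.442 0.127 0.015] [287. 302.]
-1 0.02 [0.442 0.127 0.02 ] [287. 296.]
1 0.005 [0.467 0.056 0.005] [277. 230.]
1 0.01 [0.467 0.056 0.01 ] [277. 224.]
1 0.015 [0.467 0.056 0.015] [278. 218.]
1 0.02 [0.467 0.056 0.02 ] [278. 212.]
```

```bash
python3 -c "
from tool import *
im=r.grab_frame('side');x0,y0=proj('side',[.4547,.0935,.03])[0].astype(int)-[40,60]
c=im[y0:y0+85,x0:x0+80,::-1].astype(float);c=(255*(c/255)**.45).astype(np.uint8)
c=cv2.resize(c,None,fx=7,fy=7,interpolation=cv2.INTER_CUBIC)
s=r.sense();R=Ro.from_quat(s['tool_rot']).as_matrix();p=s['tcp_pos']
for o,col in (([0,0,0],(0,255,0)),([-.0375,0,0],(0,0,255)),([.0375,0,0],(255,0,0)),([0,.017,0],(0,255,255)),([0,-.056,0],(255,0,255))):
  q=((proj('side',p+R@np.array(o))[0]-[x0,y0]+.5)*7).astype(int);cv2.circle(c,tuple(map(int,q)),4,col,-1)
cv2.imwrite('pics/g3.png',c);print(s['tcp_pos'],s['t'])
"
```

```text
[0.45448227 0.09138026 0.02412233] 3.5
```

View pics/g3.png

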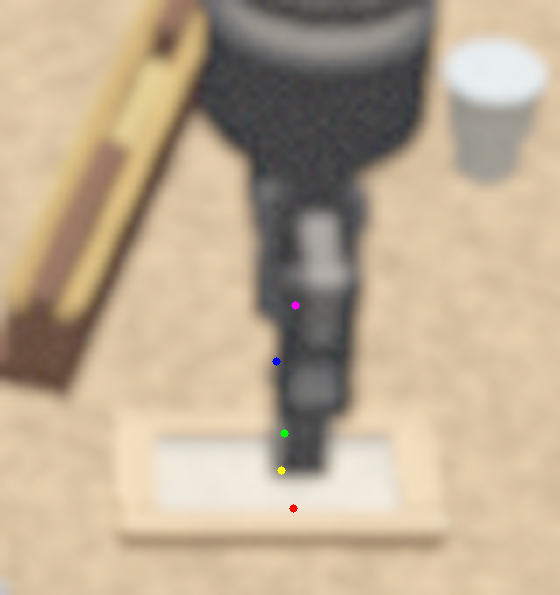

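The near fingertip shows at (302,472) in this crop, about 7 px higher than a tip at the reported height should appear. So the tips may be higher than I assumed, and I'll lower in small steps while watching force and picture.

```bash
python3 -m crank '[[-0.1,0.1,0.1,0],[-0.2,0.2,0.1,0],[-0.2,0.3,0.1,0],[-0.2,0.4,0.1,0],[-0.2,0.5,0.1,0],[-0.2,0.6,0.1,0],[-0.2,0.6,0.1,0],[-0.2,0.6,0.1,0]]';  python3 -c "
from tool import *
show([.4547,.0935,.015],.3407+np.pi/2)
im=r.grab_frame('side');x0,y0=proj('side',[.4547,.0935,.03])[0].astype(int)-[40,60]
c=im[y0:y0+85,x0:x0+80,::-1].astype(float);c=(255*(c/255)**.45).astype(np.uint8)
c=cv2.resize(c,None,fx=7,fy=7,interpolation=cv2.INTER_CUBIC)
cv2.imwrite('pics/g4.png',c)
"
```

```text
t: 4.3
tcp_pos: [0.4544, 0.0934, 0.0178]
tool_rot: [0.578, -0.408, 0.408, -0.577]
ft_force: [0.2, -0.1, 0.2]
width: 0.877
t 4.30 p [0.4544 0.0934 0.0178] xyaw -1.2300 ydir [-0.e+00 -2.e-04 -1.e+00] F [ 0.19 -0.13  0.18] w 0.0749 j7 -1.759 j1 0.081
shift cm [0.   0.28 0.03]
turn about tool y (y down => minus yaw): 0.0001 alt -3.1415
```

View pics/g4.png

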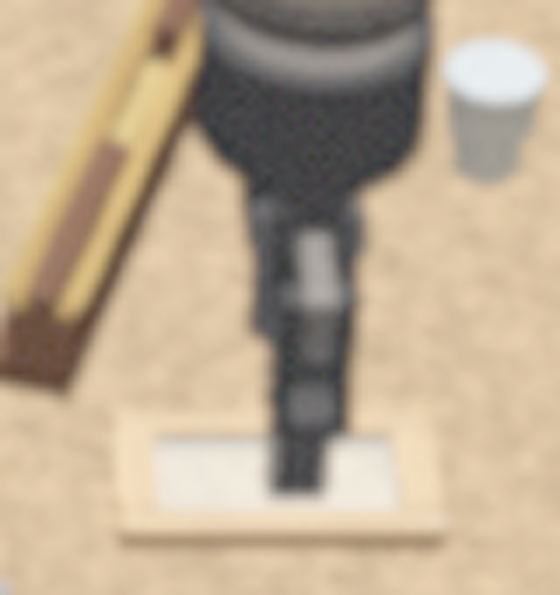

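```bash
python3 -m crank '[[0,0.1,0,0],[0,0.2,0,0],[0,0.3,0,0],[0,0.4,0,0],[0,0.5,0,0],[0,0.6,0,0],[0,0.6,0,0],[0,0.6,0,0]]';  python3 -c "
from tool import *
show([.4547,.0935,.015],.3407+np.pi/2)
im=r.grab_frame('side');x0,y0=proj('side',[.4547,.0935,.03])[0].astype(int)-[40,60]
c=im[y0:y0+85,x0:x0+80,::-1].astype(float);c=(255*(c/255)**.45).astype(np.uint8)
c=cv2.resize(c,None,fx=7,fy=7,interpolation=cv2.INTER_CUBIC)
cv2.imwrite('pics/g5.png',c)
"
```

```text
t: 5.15
tcp_pos: [0.4544, 0.0935, 0.0119]
tool_rot: [0.578, -0.408, 0.408, -0.578]
ft_force: [0.6, -0.4, -0.9]
width: 0.878
t 5.15 p [0.4544 0.0935 0.0119] xyaw -1.2299 ydir [-0.e+00 -1.e-04 -1.e+00] F [ 0.56 -0.41 -0.94] w 0.0750 j7 -1.767 j1 0.076
shift cm [ 0.01 -0.31  0.03]
turn about tool y (y down => minus yaw): 0.0002 alt -3.1414
```

View pics/g5.png

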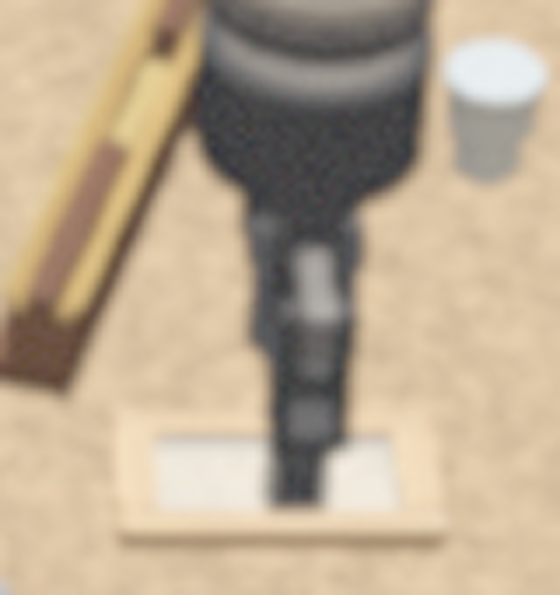

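```bash
python3 -m crank '[[0,0.1,0,0],[0,0.2,0,0],[0,0.3,0,0],[0,0.4,0,0],[0,0.45,0,0],[0,0.5,0,0],[0,0.5,0,0],[0,0.5,0,0]]';  python3 -c "
from tool import *
show([.4547,.0935,.015],.3407+np.pi/2)
im=r.grab_frame('side');x0,y0=proj('side',[.4547,.0935,.03])[0].astype(int)-[40,60]
c=im[y0:y0+85,x0:x0+80,::-1].astype(float);c=(255*(c/255)**.45).astype(np.uint8)
c=cv2.resize(c,None,fx=7,fy=7,interpolation=cv2.INTER_CUBIC)
cv2.imwrite('pics/g6.png',c)
"
```

```text
t: 6.0
tcp_pos: [0.4545, 0.0935, 0.0069]
tool_rot: [0.578, -0.408, 0.408, -0.578]
ft_force: [0.2, 0.2, -0.0]
width: 0.878
t 6.00 p [0.4545 0.0935 0.0069] xyaw -1.2300 ydir [ 0.e+00 -1.e-04 -1.e+00] F [ 0.17  0.23 -0.02] w 0.0750 j7 -1.773 j1 0.072
shift cm [ 0.   -0.81  0.02]
turn about tool y (y down => minus yaw): 0.0001 alt -3.1414
```

View pics/g6.png

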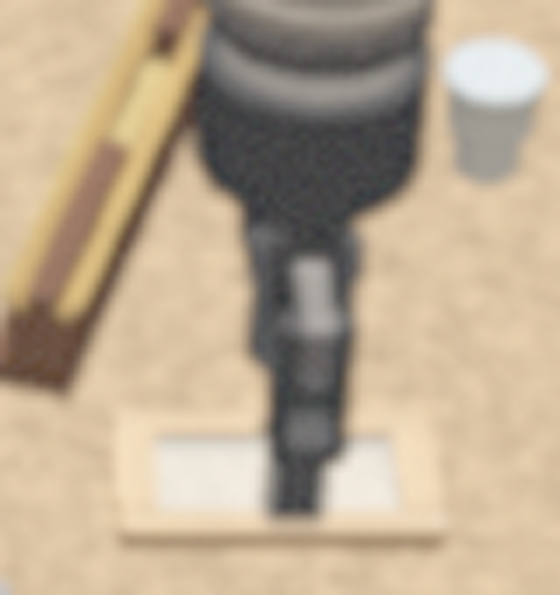

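```bash
python3 -m crank '[[0,0.05,0,0],[0,0.1,0,0],[0,0.15,0,0],[0,0.2,0,0],[0,0.25,0,0],[0,0.3,0,0],[0,0.3,0,0],[0,0.3,0,0]]';  python3 -c "
from tool import *
show([.4547,.0935,.015],.3407+np.pi/2)"
```

```text
t: 6.85
tcp_pos: [0.4544, 0.0935, 0.0039]
tool_rot: [0.578, -0.408, 0.408, -0.578]
ft_force: [0.3, -0.2, 0.5]
width: 0.878
t 6.85 p [0.4544 0.0935 0.0039] xyaw -1.2299 ydir [-0.e+00 -1.e-04 -1.e+00] F [ 0.27 -0.17  0.51] w 0.0749 j7 -1.777 j1 0.069
shift cm [ 0.01 -1.11  0.03]
turn about tool y (y down => minus yaw): 0.0002 alt -3.1414
```

```bash
python3 -m crank '[[0,-0.1,0,0],[0,-0.1,0,0],[0,-0.1,0,0],[0,-0.1,0,0],[0,-0.1,0,0],[0,-0.1,0,0],[0,-0.1,0,0],[0,-0.1,0,0]]' 6.6 20;  python3 -c "
from tool import *
show([.4547,.0935,.015],.3407+np.pi/2)
im=r.grab_frame('side');x0,y0=proj('side',[.4547,.0935,.03])[0].astype(int)-[40,60]
c=im[y0:y0+85,x0:x0+80,::-1].astype(float);c=(255*(c/255)**.45).astype(np.uint8)
c=cv2.resize(c,None,fx=7,fy=7,interpolation=cv2.INTER_CUBIC)
cv2.imwrite('pics/g7.png',c)"
```

```text
t: 7.65
tcp_pos: [0.4545, 0.0935, 0.0049]
tool_rot: [0.578, -0.408, 0.408, -0.578]
ft_force: [-0.5, 0.2, 0.2]
width: 0.77
t 7.65 p [0.4545 0.0935 0.0049] xyaw -1.2299 ydir [ 0.e+00 -1.e-04 -1.e+00] F [-0.45  0.17  0.17] w 0.0658 j7 -1.776 j1 0.070
shift cm [ 0.01 -1.01  0.02]
turn about tool y (y down => minus yaw): 0.0002 alt -3.1414
```

View pics/g7.png

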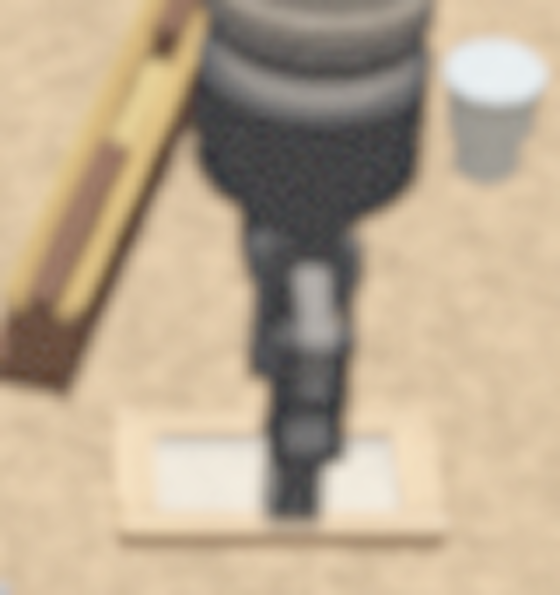

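```bash
python3 -m crank '[[0,0,0,0],[0,0.1,0,0],[0,0.2,0,0],[0,0.3,0,0],[0,0.4,0,0],[0,0.45,0,0],[0,0.5,0,0],[0,0.5,0,0]]' 7.5 20;  python3 -c "
from tool import *
show([.4547,.0935,.015],.3407+np.pi/2)
im=r.grab_frame('side');x0,y0=proj('side',[.4547,.0935,.03])[0].astype(int)-[40,60]
c=im[y0:y0+85,x0:x0+80,::-1].astype(float);c=(255*(c/255)**.45).astype(np.uint8)
c=cv2.resize(c,None,fx=7,fy=7,interpolation=cv2.INTER_CUBIC)
cv2.imwrite('pics/g8.png',c)"
```

```text
t: 8.5
tcp_pos: [0.4544, 0.0935, -0.0002]
tool_rot: [0.578, -0.408, 0.408, -0.578]
ft_force: [0.3, -0.5, 0.4]
width: 0.88
t 8.50 p [ 4.544e-01  9.350e-02 -2.000e-04] xyaw -1.2299 ydir [-1.e-04 -1.e-04 -1.e+00] F [ 0.25 -0.49  0.36] w 0.0751 j7 -1.782 j1 0.065
shift cm [ 0.01 -1.52  0.03]
turn about tool y (y down => minus yaw): 0.0002 alt -3.1414
```

View pics/g8.png

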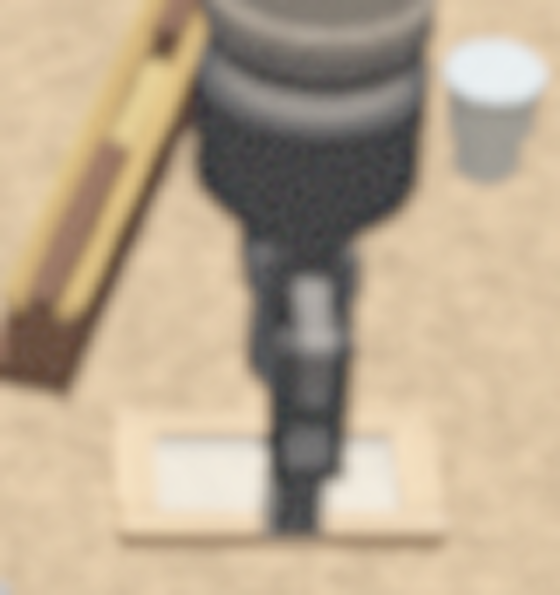

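```bash
python3 -m crank '[[0,0.1,0,0],[0,0.2,0,0],[0,0.3,0,0],[0,0.4,0,0],[0,0.5,0,0],[0,0.5,0,0],[0,0.5,0,0],[0,0.5,0,0]]' 7.5 20;  python3 -c "
from tool import *
show()
im=r.grab_frame('side');x0,y0=proj('side',[.4547,.0935,.03])[0].astype(int)-[40,60]
c=im[y0:y0+85,x0:x0+80,::-1].astype(float);c=(255*(c/255)**.45).astype(np.uint8)
c=cv2.resize(c,None,fx=7,fy=7,interpolation=cv2.INTER_CUBIC)
cv2.imwrite('pics/g9.png',c)"
```

```text
t: 9.35
tcp_pos: [0.4545, 0.0935, -0.0051]
tool_rot: [-0.578, 0.408, -0.408, 0.578]
ft_force: [0.2, 0.7, 0.0]
width: 0.879
t 9.35 p [ 0.4545  0.0935 -0.0051] xyaw -1.2299 ydir [ 1.e-04 -1.e-04 -1.e+00] F [0.17 0.66 0.01] w 0.0750 j7 -1.789 j1 0.061
```

View pics/g9.png

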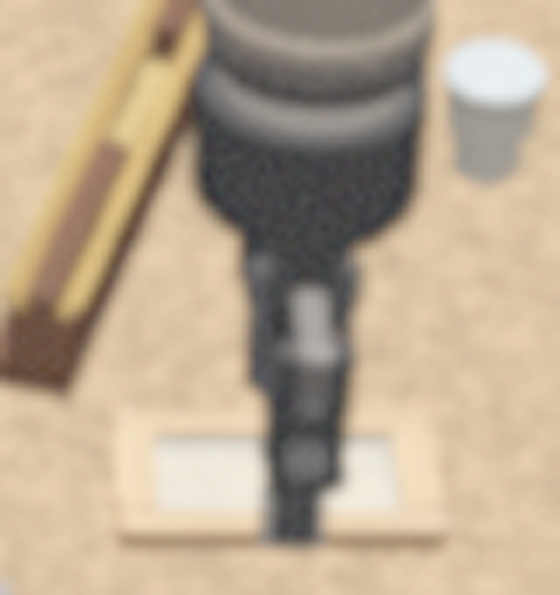

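```bash
python3 -m crank '[[0,0.1,0,0],[0,0.2,0,0],[0,0.2,0,0],[0,0.2,0,0],[0,0.2,0,0],[0,0.2,0,0],[0,0.2,0,0],[0,0.2,0,0]]' 6.6 20;  python3 -c "
from tool import *
show()
im=r.grab_frame('side');x0,y0=proj('side',[.4547,.0935,.03])[0].astype(int)-[40,60]
c=im[y0:y0+85,x0:x0+80,::-1].astype(float);c=(255*(c/255)**.45).astype(np.uint8)
c=cv2.resize(c,None,fx=7,fy=7,interpolation=cv2.INTER_CUBIC)
cv2.imwrite('pics/g10.png',c)"
```

```text
t: 10.2
tcp_pos: [0.4544, 0.0935, -0.0071]
tool_rot: [0.578, -0.408, 0.408, -0.578]
ft_force: [0.1, 0.0, 0.4]
width: 0.773
t 10.20 p [ 0.4544  0.0935 -0.0071] xyaw -1.2299 ydir [ 0.e+00 -1.e-04 -1.e+00] F [0.09 0.01 0.42] w 0.0661 j7 -1.791 j1 0.059
```

View pics/g10.png

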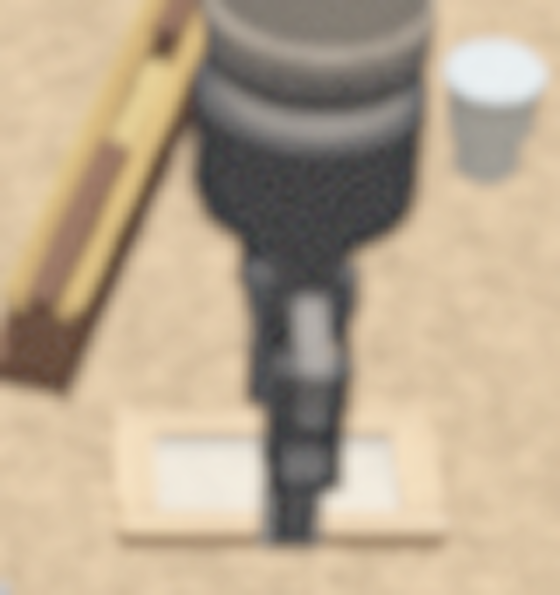

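```bash
python3 -m crank '[[0,0.1,0,0],[0,0.1,0,0],[0,0.1,0,0],[0,0.1,0,0],[0,0.1,0,0],[0,0.1,0,0],[0,0.1,0,0],[0,0.1,0,0]]' 5.6 25;  python3 -c "
from tool import *
show()
im=r.grab_frame('side');x0,y0=proj('side',[.4547,.0935,.03])[0].astype(int)-[40,60]
c=im[y0:y0+85,x0:x0+80,::-1].astype(float);c=(255*(c/255)**.45).astype(np.uint8)
c=cv2.resize(c,None,fx=7,fy=7,interpolation=cv2.INTER_CUBIC)
cv2.imwrite('pics/g11.png',c)"
```

```text
t: 11.05
tcp_pos: [0.4546, 0.0935, -0.0073]
tool_rot: [0.578, -0.408, 0.408, -0.577]
ft_force: [-1.8, -1.5, 9.7]
width: 0.688
t 11.05 p [ 0.4546  0.0935 -0.0073] xyaw -1.2301 ydir [ 2.e-04 -7.e-04 -1.e+00] F [-1.75 -1.49  9.74] w 0.0588 j7 -1.792 j1 0.058
```

View pics/g11.png

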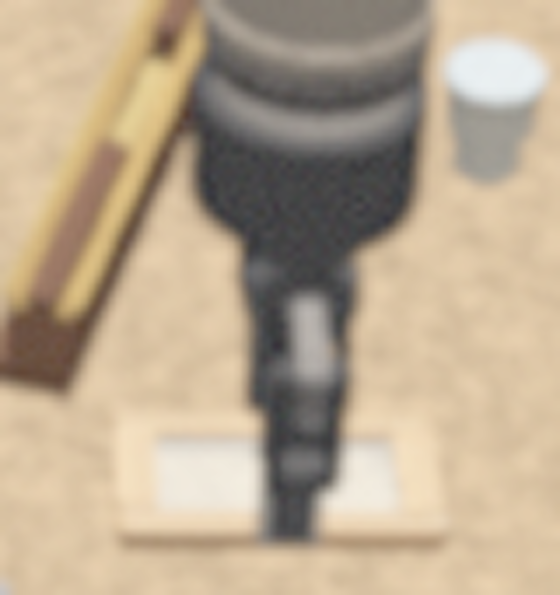

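```bash
python3 -m crank '[[0,0,0,0],[0,-0.1,0,0],[0,-0.2,0,0],[0,-0.5,0,0],[0,-1,0,0],[0,-2,0,0],[0,-3,0,0],[0,-3,0,0]]' 5.0 35;  python3 -c "
from tool import *
show()
im=r.grab_frame('side');x0,y0=proj('side',[.4547,.0935,.03])[0].astype(int)-[40,60]
c=im[y0:y0+85,x0:x0+80,::-1].astype(float);c=(255*(c/255)**.45).astype(np.uint8)
c=cv2.resize(c,None,fx=7,fy=7,interpolation=cv2.INTER_CUBIC)
cv2.imwrite('pics/g12.png',c)"
```

```text
t: 11.9
tcp_pos: [0.456, 0.0939, 0.0236]
tool_rot: [-0.577, 0.407, -0.409, 0.578]
ft_force: [0.9, -0.3, -1.4]
width: 0.684
t 11.90 p [0.456  0.0939 0.0236] xyaw -1.2300 ydir [ 3.7e-03  5.0e-04 -1.0e+00] F [ 0.91 -0.3  -1.43] w 0.0585 j7 -1.754 j1 0.085
```

View pics/g12.png

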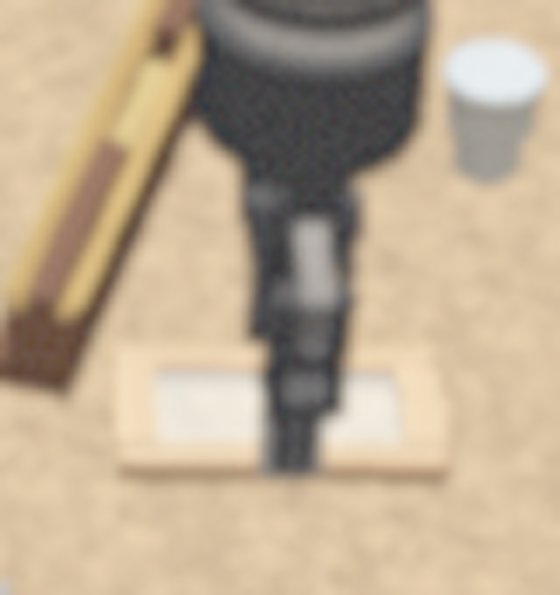

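```bash
cat > yaw.py <<'E'
from fit import *
D=np.load("d0.npz")
def edge_yaw(n,c,yaw,z,ly,lx=.11):
    # sample profiles across long edge at lateral ly, find max gradient of R-B
    im=D[n].astype(np.float32);g=im[...,0]-im[...,2]
    ex=np.array([np.cos(yaw),np.sin(yaw)]);ey=np.array([-ex[1],ex[0]])
    us,os=[],[]
    for u in np.linspace(-.045,.045,46):
        v=np.linspace(-.008,.008,65)
        P=np.c_[np.array(c)+u*ex+(ly+v)[:,None]*ey,np.full(65,z)];q=proj(n,P).astype(np.float32)
        pr=cv2.remap(g,q[:,0].reshape(1,-1),q[:,1].reshape(1,-1),cv2.INTER_CUBIC)[0]
        pr=cv2.GaussianBlur(pr.reshape(1,-1),(1,1),0)[0];d=np.abs(np.gradient(pr));d=d*(d>.4*d.max())
        us.append(u);os.append((d*v).sum()/d.sum())
    us,os=np.array(us),np.array(os)
    k=np.polyfit(us,os,1);res=os-np.polyval(k,us);g_=np.abs(res)<2*res.std();k=np.polyfit(us[g_],os[g_],1)
    return round(yaw+np.arctan(k[0]),4),round(k[1]*1000,2),round(res.std()*1000,2)
for n in("top","side"):
    for ly in(.03,-.03):
        print(n,"pile",ly,edge_yaw(n,(.6033,.2573),.06,.024,ly),"slide",edge_yaw(n,(.4547,.0935),.3407,.01,ly))
E
python3 yaw.py
```

```text
top pile 0.03 (np.float64(0.0743), np.float64(-1.04), np.float64(0.28)) slide (np.float64(0.3376), np.float64(-0.53), np.float64(1.75))
top pile -0.03 (np.float64(0.0442), np.float64(-2.03), np.float64(0.88)) slide (np.float64(0.3319), np.float64(0.77), np.float64(2.1))
side pile 0.03 (np.float64(0.0473), np.float64(-3.96), np.float64(2.79)) slide (np.float64(0.3396), np.float64(-1.49), np.float64(1.13))
side pile -0.03 (np.float64(0.0711), np.float64(1.3), np.float64(0.21)) slide (np.float64(0.3626), np.float64(1.75), np.float64(2.54))
```

```bash
python3 -c "
from tool import *;show([.6028,.2574,.07],.073+np.pi/2)"
```

```text
t 11.95 p [0.4555 0.0936 0.023 ] xyaw -1.2301 ydir [ 2.6e-03  3.0e-04 -1.0e+00] F [ 0.42 -0.65 -0.92] w 0.0582 j7 -1.754 j1 0.085
shift cm [-10.51  -4.66  19.37]
turn about tool y (y down => minus yaw): 0.2677 alt -2.8739
```

```bash
python3 -m crank '[[0,-2,0,0],[-1.5,-4,2.5,0.04],[-3.5,-4.7,6,0.09],[-5.5,-4.7,10,0.14],[-7.5,-4.7,14,0.2],[-9.5,-4.7,17.5,0.24],[-10.5,-4.7,19.4,0.268],[-10.5,-4.7,19.4,0.268]]';  python3 -m crank '[[0,0.5,0,0],[0,1,0,0],[0,1.5,0,0],[0,2,0,0],[0,2,0,0],[0,2,0,0],[0,2,0,0],[0,2,0,0]]'; python3 -c "
from tool import *
show([.6028,.2574,.03],.073+np.pi/2)
for n in ('side','top'):
  im=r.grab_frame(n);x0,y0=proj(n,[.603,.257,.03])[0].astype(int)-[60,50]
  np.save(f'pl_{n}.npy',im)
  c=im[y0:y0+100,x0:x0+110,::-1].astype(float);c=(255*(c/255)**.6).astype(np.uint8)
  c=cv2.resize(c,None,fx=5,fy=5,interpolation=cv2.INTER_CUBIC)
  cv2.imwrite(f'pics/p1_{n}.png',c)"
```

```text
t: 12.75
tcp_pos: [0.6033, 0.2612, 0.0685]
tool_rot: [-0.518, 0.481, -0.48, 0.519]
ft_force: [-0.0, -0.9, -0.4]
width: 0.68
t: 13.55
tcp_pos: [0.6024, 0.2574, 0.0492]
tool_rot: [-0.518, 0.481, -0.482, 0.518]
ft_force: [0.2, -0.1, -1.5]
width: 0.683
t 13.55 p [0.6024 0.2574 0.0492] xyaw -1.4980 ydir [ 6.e-04  1.e-04 -1.e+00] F [ 0.19 -0.09 -1.48] w 0.0584 j7 -2.176 j1 -0.192
shift cm [0.   1.92 0.04]
turn about tool y (y down => minus yaw): -0.0002 alt 3.1414
```

View pics/p1_side.png

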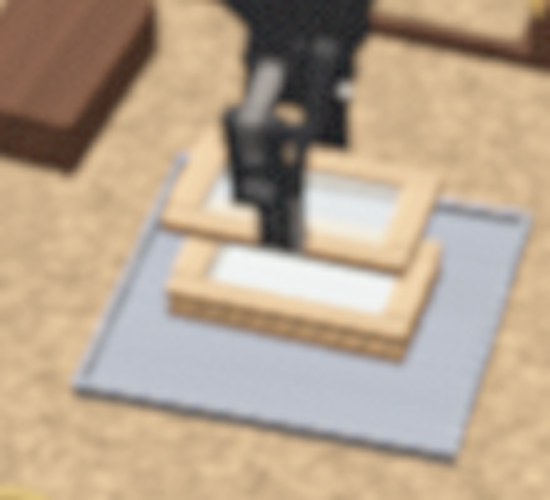

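View pics/p1_top.png

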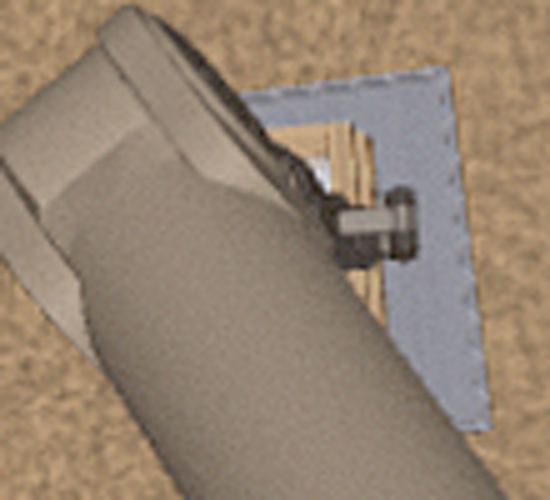

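```bash
cat > ov.py <<'E'
from fit import *
import sys
zb=float(sys.argv[1]);tag=sys.argv[2]
o=[]
for n,c in(("top",(.6033,.2563)),("side",(.6029,.2586))):
    im=np.load(f"pl_{n}.npy").astype(float);im=(255*(im/255)**.6).astype(np.uint8)
    x,y=proj(n,[.603,.257,.03])[0].astype(int);w=(x-50,y-45,x+50,y+45)
    a=draw(im,n,[box(c,.073,.11,.06,zb,zb+.01)],(255,0,0),7,w)
    b=draw(im,n,[box(c,.073,.11,.06,.014,.024)],(0,0,255),7,w)
    cv2.imwrite(f"pics/{tag}_{n}.png",np.where((a!=b).any(2)[...,None]&(b[...,2:]>250)&(b[...,:1]<5),b,a)[...,::-1])
E
python3 ov.py .0567 p2
```

```text
(no output)
```

View pics/p2_side.png

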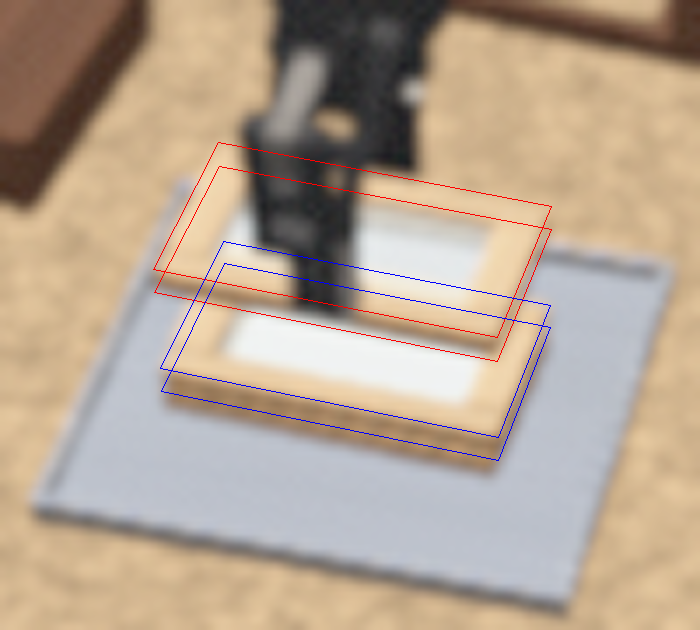

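View pics/p2_top.png

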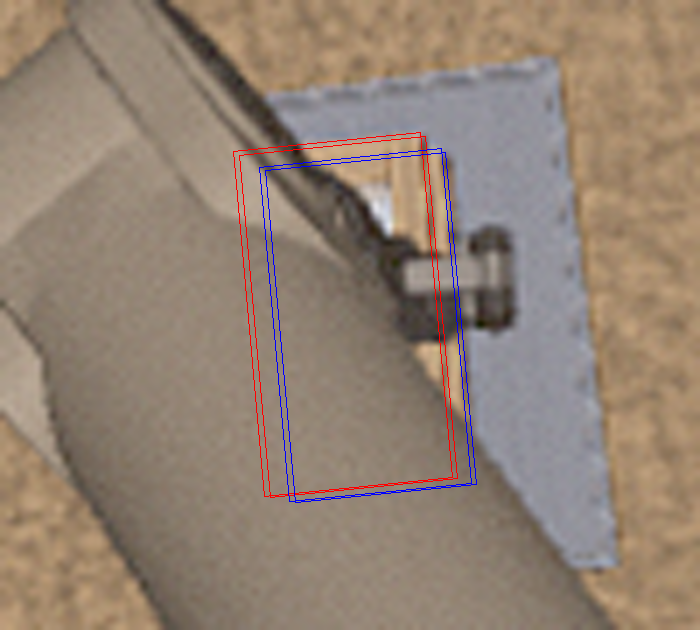

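The side view shows the held slide above the pile with its near edge parallel to the pile's. It sits about 1 px higher than predicted, and the visible corner in the top view matches the prediction. Lowering by feel.

```bash
python3 -m crank '[[0,0.5,0.03,0],[0,1,0.04,0],[0,1.5,0.04,0],[0,2,0.04,0],[0,2.3,0.04,0],[0,2.6,0.04,0],[0,2.6,0.04,0],[0,2.6,0.04,0]]';  python3 -c "
from tool import *
show([.6028,.2574,.0165],.073+np.pi/2)
for n in ('side','top'):
  np.save(f'pl_{n}.npy',r.grab_frame(n))"; python3 ov.py .0325 p3
```

```text
t: 14.45
tcp_pos: [0.6026, 0.2574, 0.0229]
tool_rot: [0.518, -0.481, 0.481, -0.518]
ft_force: [-0.2, 0.5, -1.7]
width: 0.679
t 14.45 p [0.6026 0.2574 0.0229] xyaw -1.4979 ydir [ 1.e-04 -1.e-04 -1.e+00] F [-0.2   0.52 -1.66] w 0.0579 j7 -2.188 j1 -0.199
shift cm [-0.    0.64  0.02]
turn about tool y (y down => minus yaw): -0.0001 alt 3.1415
```

View pics/p3_side.png

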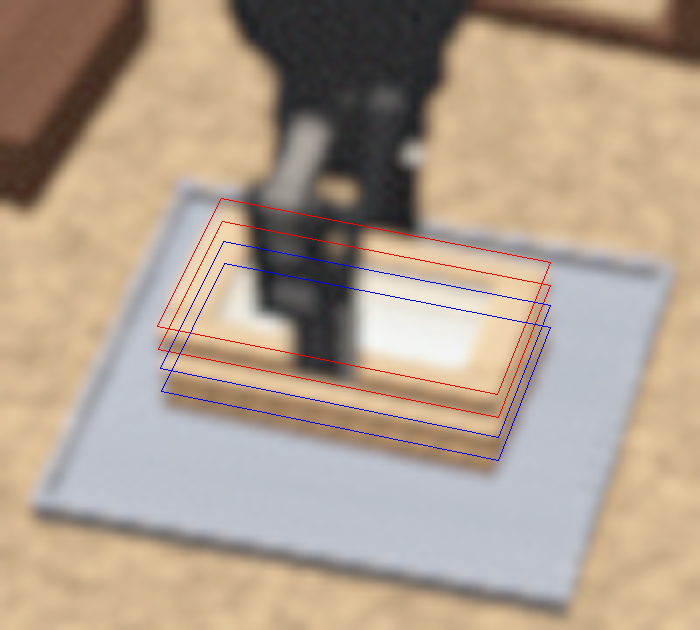

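View pics/p3_top.png

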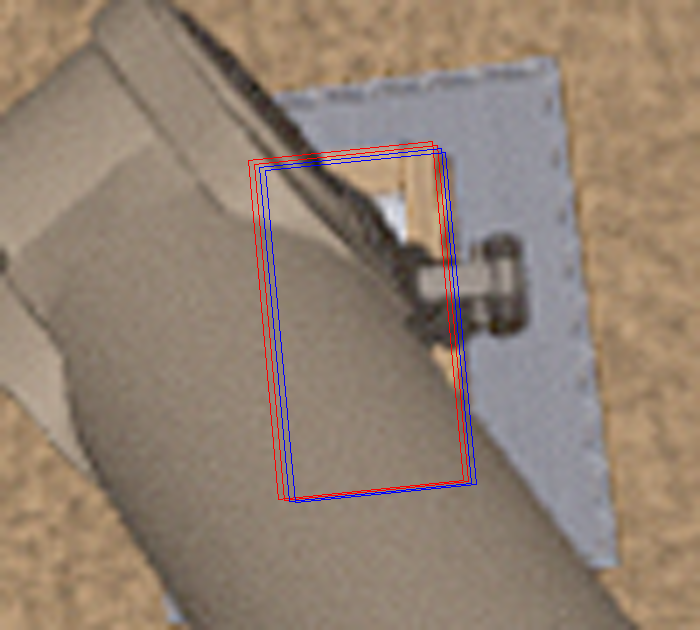

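```bash
python3 -m crank '[[0,0.1,0.02,0],[0,0.2,0.02,0],[0,0.3,0.02,0],[0,0.4,0.02,0],[0,0.5,0.02,0],[0,0.55,0.02,0],[0,0.6,0.02,0],[0,0.6,0.02,0]]'
```

```text
t: 15.35
tcp_pos: [0.6027, 0.2573, 0.0171]
tool_rot: [0.518, -0.481, 0.481, -0.518]
ft_force: [-0.8, -1.0, 0.7]
width: 0.682
```

```bash
python3 -m crank '[[0,0.03,0,0],[0,0.06,0,0],[0,0.09,0,0],[0,0.12,0,0],[0,0.15,0,0],[0,0.15,0,0],[0,0.15,0,0],[0,0.15,0,0]]'
```

```text
t: 16.15
tcp_pos: [0.6028, 0.2573, 0.017]
tool_rot: [0.518, -0.481, 0.482, -0.518]
ft_force: [-4.4, -3.0, 9.4]
width: 0.684
```

```bash
python3 -m crank '[[0,-0.05,0,0],[0,-0.1,0,0],[0,-0.12,0,0],[0,-0.12,0,0],[0,-0.12,0,0],[0,-0.12,0,0],[0,-0.12,0,0],[0,-0.12,0,0]]';  python3 -c "
from tool import *
show([.6028,.2574,.0165],.073+np.pi/2)
for n in ('side','top'):
  np.save(f'pl_{n}.npy',r.grab_frame(n))"; python3 ov.py .024 p4
```

```text
t: 16.95
tcp_pos: [0.6028, 0.2573, 0.017]
tool_rot: [0.518, -0.481, 0.482, -0.518]
ft_force: [-2.7, -1.6, 7.8]
width: 0.68
t 16.95 p [0.6028 0.2573 0.017 ] xyaw -1.4980 ydir [-1.e-04 -3.e-04 -1.e+00] F [-2.7  -1.63  7.78] w 0.0580 j7 -2.190 j1 -0.201
shift cm [-0.01  0.05  0.  ]
turn about tool y (y down => minus yaw): -0.0002 alt 3.1414
```

View pics/p4_side.png

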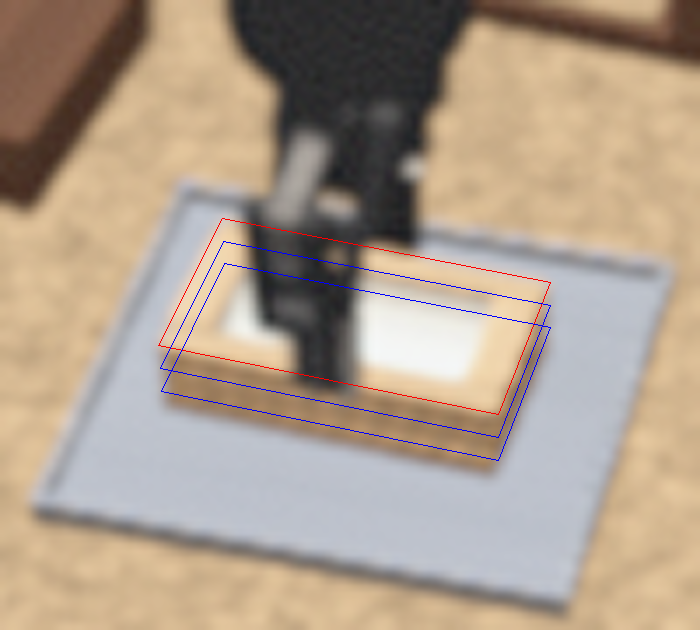

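View pics/p4_top.png

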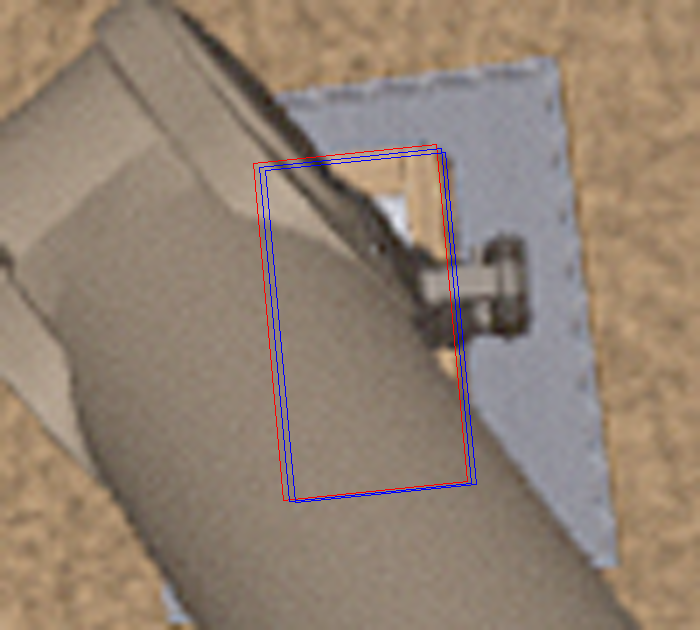

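```bash
python3 -m crank '[[0,-0.05,0,0],[0,-0.05,0,0],[0,-0.05,0,0],[0,-0.05,0,0],[0,-0.05,0,0],[0,-0.05,0,0],[0,-0.05,0,0],[0,-0.05,0,0]]' 7.4
```

```text
t: 17.85
tcp_pos: [0.6028, 0.2573, 0.0171]
tool_rot: [-0.518, 0.481, -0.482, 0.518]
ft_force: [-0.8, -0.6, 1.0]
width: 0.862
```

```bash
python3 -m crank '[[0,-0.5,0,0],[0,-1,0,0],[0,-2,0,0],[0,-4,0,0],[0,-7,0,0],[0,-10,0,0],[0,-13,0,0],[0,-15,0,0]]'; python3 -c "
from tool import *;show([.4317,-.3015,.15],-.3075)"
```

```text
t: 18.65
tcp_pos: [0.6038, 0.258, 0.1708]
tool_rot: [-0.517, 0.481, -0.482, 0.519]
ft_force: [0.4, 0.0, -0.8]
width: 0.865
t 18.65 p [0.6038 0.258  0.1708] xyaw -1.4979 ydir [ 0.0039  0.0017 -1.    ] F [ 0.4   0.03 -0.8 ] w 0.0739 j7 -2.128 j1 -0.168
shift cm [ 54.56   1.92 -21.25]
turn about tool y (y down => minus yaw): -1.1904 alt 1.9512
```

```bash
python3 -m crank '[[2,-1,-0.7,-0.05],[6,-1,-2.3,-0.18],[10.5,-1,-4,-0.32],[15,-1,-5.7,-0.46],[19.5,-1,-7.5,-0.6],[24,-1,-9.2,-0.74],[28.5,-1,-11,-0.88],[33,-1,-12.8,-1.02]]' 6.0; python3 -c "
from tool import *;show([.4317,-.3015,.15],-.3075)
for n in ('side','top'):
  np.save(f'pl_{n}.npy',r.grab_frame(n))"; python3 ov.py .024 p5
```

```text
t: 19.45
tcp_pos: [0.503, -0.0704, 0.1782]
tool_rot: [0.685, -0.175, 0.176, -0.685]
ft_force: [0.7, -0.8, 0.3]
width: 0.702
t 19.45 p [ 0.503  -0.0704  0.1782] xyaw -0.5018 ydir [ 1.7e-03 -9.0e-04 -1.0e+00] F [ 0.72 -0.81  0.25] w 0.0600 j7 -0.557 j1 0.491
shift cm [  4.86   2.83 -23.69]
turn about tool y (y down => minus yaw): -0.1943 alt 2.9473
```

View pics/p5_side.png

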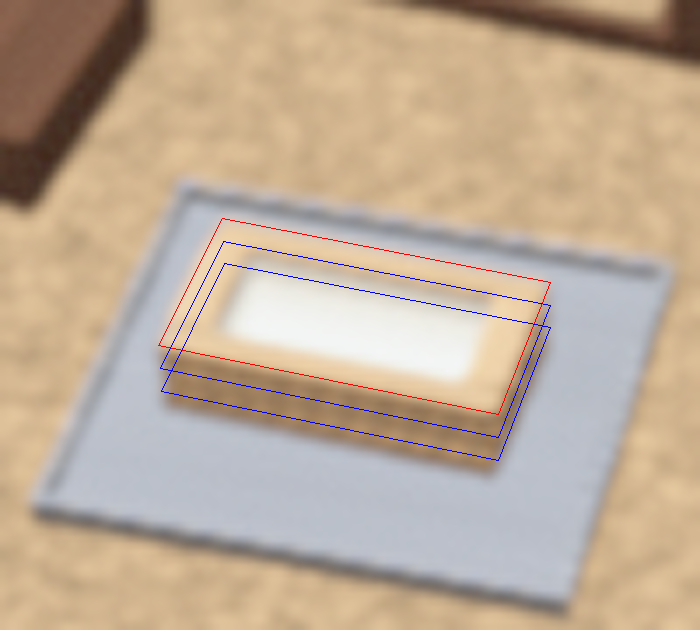

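View pics/p5_top.png

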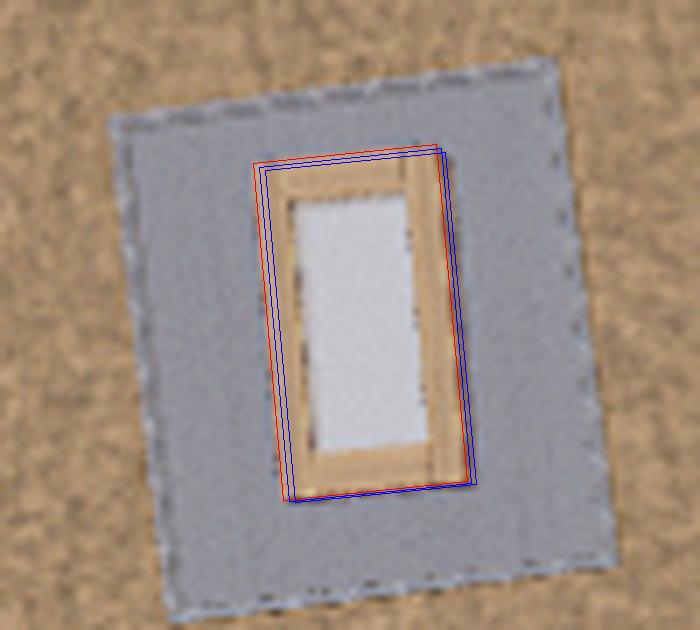

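The stack looks clean: the side faces are continuous and it follows the outline in both views. I'll check the numbers, then go to the holder.

Run:
```python
src=open("yaw.py").read().split("for n in(")[0]
exec(src)
a={n:D[n] for n in("top","side")};b={n:np.load(f"pl_{n}.npy") for n in a}
for nm,d,z in(("before",a,.024),("after",b,.034)):
    D=d
    print(nm,[edge_yaw("top",(.6033,.2573),.06,z,.03),edge_yaw("side",(.6033,.2573),.06,z,-.03)])
    # short edges: swap axes
    for n,ly in (("top",.055),("top",-.055),("side",.055),("side",-.055)):
        def e(n,c,yaw,z,ly):
            im=D[n].astype(np.float32);g=im[...,0]-im[...,2];ex=np.array([np.cos(yaw),np.sin(yaw)]);ey=np.array([-ex[1],ex[0]]);o=[]
            for u in np.linspace(-.02,.02,21):
                v=np.linspace(-.006,.006,49);P=np.c_[np.array(c)+u*ey+(ly+v)[:,None]*ex,np.full(49,z)];q=proj(n,P).astype(np.float32)
                pr=cv2.remap(g,q[:,0].reshape(1,-1),q[:,1].reshape(1,-1),cv2.INTER_CUBIC)[0];d=np.abs(np.gradient(pr));d=d*(d>.4*d.max());o.append((d*v).sum()/d.sum())
            return np.round([np.mean(o)*1000,np.std(o)*1000],2)
        print(n,ly,e(n,(.6033,.2573),.073,z,ly))
```

```text
before [(np.float64(0.0743), np.float64(-1.04), np.float64(0.28)), (np.float64(0.0711), np.float64(1.3), np.float64(0.21))]
top 0.055 [-0.26  0.34]
top -0.055 [-0.88  0.35]
side 0.055 [0.45 0.32]
side -0.055 [-2.78  0.5 ]
after [(np.float64(0.0718), np.float64(-0.53), np.float64(0.29)), (np.float64(0.0783), np.float64(2.06), np.float64(0.16))]
top 0.055 [0.03 0.29]
top -0.055 [-1.27  0.36]
side 0.055 [0.85 0.33]
side -0.055 [-3.38  1.03]
```

Top slide is within about 0.6 mm and 0.01 rad of the pile. Now the holder.

```bash
python3 -m crank '[[1,0,-4.5,-0.05],[2,0,-9,-0.1],[3,0,-13.5,-0.15],[4,0,-18,-0.194],[4.6,0.5,-21.5,-0.194],[4.8,2,-23.3,-0.194],[4.86,4,-23.7,-0.194],[4.86,6,-23.7,-0.194]]' 6.0; python3 -c "
from tool import *;show([.4315,-.301,.06],-.3075)
for n in ('side','top'):
  im=r.grab_frame(n);np.save(f'hl_{n}.npy',im)
  x0,y0=proj(n,[.4315,-.301,.05])[0].astype(int)-[50,45]
  c=im[y0:y0+85,x0:x0+100,::-1].astype(float);c=(255*(c/255)**.5).astype(np.uint8)
  cv2.imwrite(f'pics/h1_{n}.png',cv2.resize(c,None,fx=6,fy=6,interpolation=cv2.INTER_CUBIC))"
```

```text
t: 20.35
tcp_pos: [0.431, -0.2991, 0.1163]
tool_rot: [-0.698, 0.111, -0.111, 0.698]
ft_force: [0.7, 0.2, -0.6]
width: 0.704
t 20.35 p [ 0.431  -0.2991  0.1163] xyaw -0.3143 ydir [ 5.e-04  2.e-04 -1.e+00] F [ 0.73  0.18 -0.6 ] w 0.0601 j7 0.092 j1 0.825
shift cm [ 0.11  5.63 -0.16]
turn about tool y (y down => minus yaw): -0.0068 alt 3.1347
```

View pics/h1_side.png

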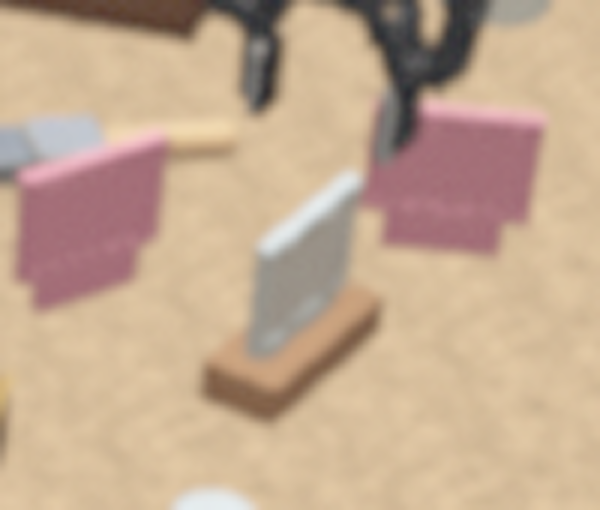

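View pics/h1_top.png

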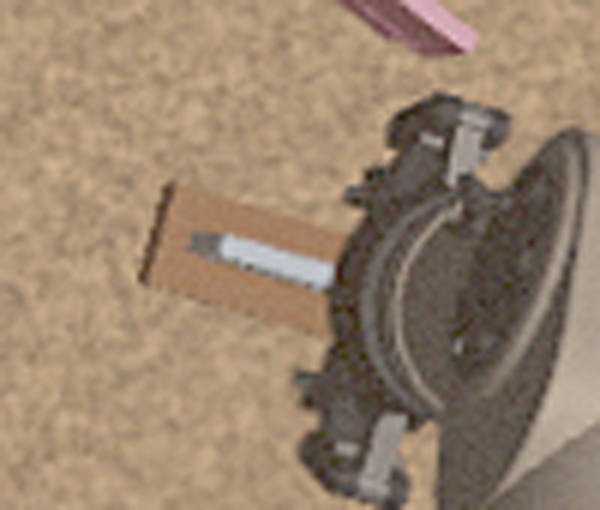

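```bash
python3 -c "
from tool import *
x0,y0=proj('side',[.4315,-.301,.05])[0].astype(int)-[50,45]
for z in (.10,.12,.14,.16): 
  print(z,[((proj('side',np.array([.431+s*.03*np.cos(.3143),-.2991-s*.03*np.sin(.3143),z]))[0]-[x0,y0]+.5)*6).round(0) for s in(-1,0,1)])
"
```

```text
0.1 [array([373., 211.]), array([316., 190.]), array([260., 169.])]
0.12 [array([379., 173.]), array([321., 153.]), array([265., 132.])]
0.14 [array([384., 135.]), array([326., 115.]), array([269.,  94.])]
0.16 [array([390.,  97.]), array([331.,  76.]), array([274.,  56.])]
```

The side view shows both fingertips above and either side of the grey holder, at (260,108) and (388,160). That puts them about 13 mm higher than the reported TCP, the same bias as at the slide, so I'll choose the height accordingly.

```bash
python3 -m crank '[[0.05,0.5,-0.1,0],[0.1,1,-0.15,0],[0.1,2,-0.15,0],[0.1,3,-0.15,0],[0.1,3,-0.15,0],[0.1,3,-0.15,0],[0.1,3,-0.15,0],[0.1,3,-0.15,0]]' 4.0; python3 -c "
from tool import *;show([.4315,-.301,.04],-.3075)"
```

```text
t: 21.25
tcp_pos: [0.4317, -0.3013, 0.0875]
tool_rot: [0.699, -0.11, 0.111, -0.698]
ft_force: [-0.0, 1.1, 0.3]
width: 0.464
t 21.25 p [ 0.4317 -0.3013  0.0875] xyaw -0.3131 ydir [ 7.e-04 -6.e-04 -1.e+00] F [-0.03  1.06  0.29] w 0.0396 j7 0.078 j1 0.818
shift cm [-0.03  4.75  0.02]
turn about tool y (y down => minus yaw): -0.0056 alt 3.136
```

```bash
python3 -m crank '[[0,0.7,0,-0.006],[0,1.4,0,-0.006],[0,2.1,0,-0.006],[0,2.8,0,-0.006],[0,3.5,0,-0.006],[0,4.2,0,-0.006],[0,4.7,0,-0.006],[0,4.7,0,-0.006]]'; python3 -c "
from tool import *;show([.4315,-.301,.04],-.3075)
for n in ('side','top'):
  im=r.grab_frame(n)
  x0,y0=proj(n,[.4315,-.301,.05])[0].astype(int)-[50,45]
  c=im[y0:y0+85,x0:x0+100,::-1].astype(float);c=(255*(c/255)**.5).astype(np.uint8)
  cv2.imwrite(f'pics/h2_{n}.png',cv2.resize(c,None,fx=6,fy=6,interpolation=cv2.INTER_CUBIC))"
```

```text
t: 22.05
tcp_pos: [0.4309, -0.3007, 0.0392]
tool_rot: [-0.699, 0.109, -0.108, 0.699]
ft_force: [-0.9, -0.2, 0.4]
width: 0.47
t 22.05 p [ 0.4309 -0.3007  0.0392] xyaw -0.3069 ydir [-1.3e-03  8.0e-04 -1.0e+00] F [-0.85 -0.19  0.38] w 0.0402 j7 0.051 j1 0.801
shift cm [ 0.07 -0.08 -0.  ]
turn about tool y (y down => minus yaw): 0.0006 alt -3.141
```

View pics/h2_side.png

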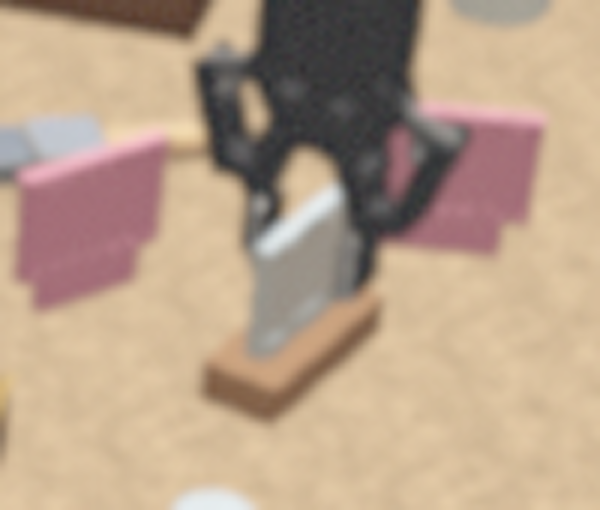

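View pics/h2_top.png

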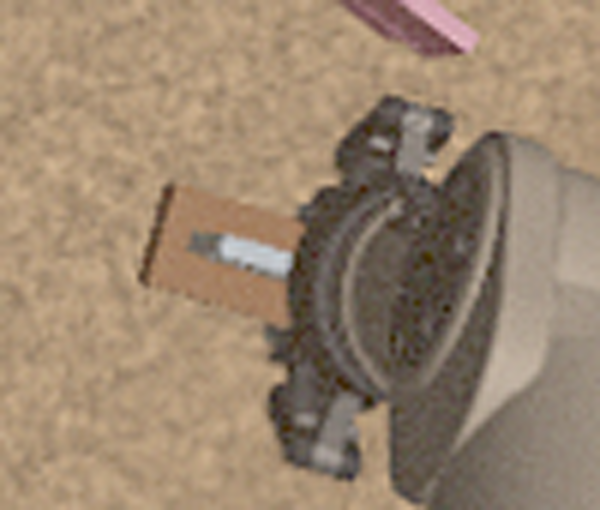

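```bash
python3 -c "
from tool import *
x0,y0=proj('side',[.4315,-.301,.05])[0].astype(int)-[50,45]
for z in (.03,.04,.05,.06): 
  print(z,[((proj('side',np.array([.431+s*np.cos(.307),-.3007-s*np.sin(.307),z]))[0]-[x0,y0]+.5)*6).round(0) for s in(-.028,-.02,.02,.028)])
"
```

```text
0.03 [array([353., 334.]), array([338., 329.]), array([264., 300.]), array([250., 295.])]
0.04 [array([355., 317.]), array([340., 311.]), array([266., 283.]), array([252., 277.])]
0.05 [array([358., 299.]), array([343., 293.]), array([269., 265.]), array([254., 259.])]
0.06 [array([360., 281.]), array([345., 275.]), array([271., 247.]), array([256., 242.])]
```

```bash
python3 -m crank '[[0.05,0.2,0,0],[0.05,0.4,0,0],[0.05,0.6,0,0],[0.05,0.8,0,0],[0.05,0.8,0,0],[0.05,0.8,0,0],[0.05,0.8,0,0],[0.05,0.8,0,0]]'; python3 -m crank '[[0,0,0,0],[0,0,0,0],[0,0,0,0],[0,0,0,0],[0,0,0,0],[0,0,0,0],[0,0,0,0],[0,0,0,0]]' 0 60; python3 -c "
from tool import *;show([.4315,-.301,.04],-.3075)"
```

```text
t: 22.95
tcp_pos: [0.4319, -0.3013, 0.0322]
tool_rot: [0.699, -0.108, 0.108, -0.699]
ft_force: [-0.4, 0.2, -0.0]
width: 0.469
t: 23.75
tcp_pos: [0.4325, -0.3014, 0.0323]
tool_rot: [0.699, -0.108, 0.109, -0.699]
ft_force: [2.0, -1.0, 0.3]
width: 0.085
t 23.75 p [ 0.4325 -0.3014  0.0323] xyaw -0.3070 ydir [ 1.3e-03 -6.0e-04 -1.0e+00] F [ 2.03 -0.96  0.27] w 0.0073 j7 0.045 j1 0.797
shift cm [-0.11 -0.77  0.01]
turn about tool y (y down => minus yaw): 0.0005 alt -3.1411
```

```bash
python3 -m crank '[[0,-0.3,0,0],[0,-0.8,0,0],[0,-1.4,0,0],[0,-2.2,0,0],[0,-3.5,0,0],[0,-5,0,0],[0,-6.5,0,0],[0,-8,0,0]]'; python3 -c "
from tool import *;show([.549,-.0568,.11],.026)
for n in ('side','top'):
  im=r.grab_frame(n)
  x0,y0=proj(n,[.4315,-.301,.09])[0].astype(int)-[50,45]
  c=im[y0:y0+85,x0:x0+100,::-1].astype(float);c=(255*(c/255)**.5).astype(np.uint8)
  cv2.imwrite(f'pics/h3_{n}.png',cv2.resize(c,None,fx=6,fy=6,interpolation=cv2.INTER_CUBIC))"
```

```text
t: 24.55
tcp_pos: [0.4304, -0.3009, 0.1133]
tool_rot: [-0.699, 0.109, -0.107, 0.699]
ft_force: [0.1, -0.6, 0.0]
width: 0.089
t 24.55 p [ 0.4304 -0.3009  0.1133] xyaw -0.3072 ydir [-2.5e-03  5.0e-04 -1.0e+00] F [ 0.13 -0.56  0.02] w 0.0076 j7 0.099 j1 0.827
shift cm [ 3.92  0.31 26.86]
turn about tool y (y down => minus yaw): -0.3332 alt 2.8084
```

View pics/h3_side.png

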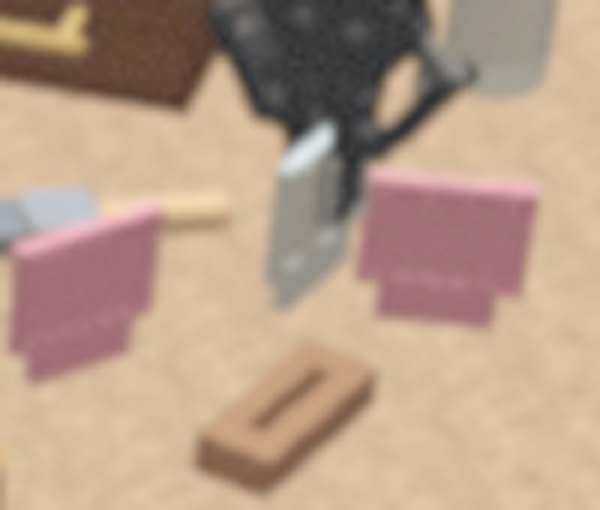

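```bash
python3 -m crank '[[0.5,0,3,-0.04],[1,0,7,-0.09],[1.6,0,11,-0.14],[2.2,0,15,-0.19],[2.8,0,19,-0.24],[3.3,0,22.5,-0.29],[3.8,0,25.5,-0.333],[3.9,0,26.9,-0.333]]';python3 -m crank '[[0,0.3,0,0],[0,0.6,0,0],[0,0.8,0,0],[0,0.8,0,0],[0,0.8,0,0],[0,0.8,0,0],[0,0.8,0,0],[0,0.8,0,0]]'
cat > look.py <<'E'
from tool import *
from fit import draw,box
import sys
show([.5498,-.056,.10],.026)
tag=sys.argv[1];zs=float(sys.argv[2])
for n in ('side','top'):
  im=r.grab_frame(n);np.save(f"{tag}_{n}.npy",im);im=(255*(im/255.)**.5).astype(np.uint8)
  x,y=proj(n,[.55,-.056,.07])[0].astype(int);w=(x-45,y-40,x+45,y+40)
  c=[.5498,-.0558] if n=='side' else [.5503,-.0569]
  a=draw(im,n,[box(c,.026,.012,.072,.044,.044),box(c,.026,.008,.084,zs,zs+.06)],(255,0,0),7,w)
  cv2.imwrite(f'pics/{tag}_{n}.png',a[...,::-1])
E
python3 look.py i1 .098
```

```text
t: 25.45
tcp_pos: [0.5505, -0.0533, 0.1118]
tool_rot: [-0.707, -0.01, 0.011, 0.708]
ft_force: [0.1, -0.3, -1.6]
width: 0.083
t: 26.25
tcp_pos: [0.5504, -0.0567, 0.1042]
tool_rot: [0.707, 0.009, -0.009, -0.707]
ft_force: [0.2, 0.3, -1.5]
width: 0.09
t 26.25 p [ 0.5504 -0.0567  0.1042] xyaw 0.0259 ydir [ 3.e-04 -2.e-04 -1.e+00] F [ 0.17  0.32 -1.46] w 0.0076 j7 -0.156 j1 0.446
shift cm [-0.06  0.42  0.07]
turn about tool y (y down => minus yaw): -0.0001 alt 3.1415
```

View pics/i1_side.png

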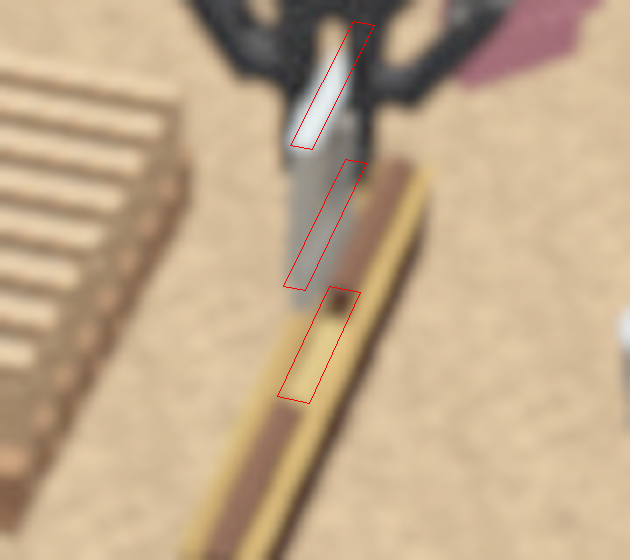

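View pics/i1_top.png

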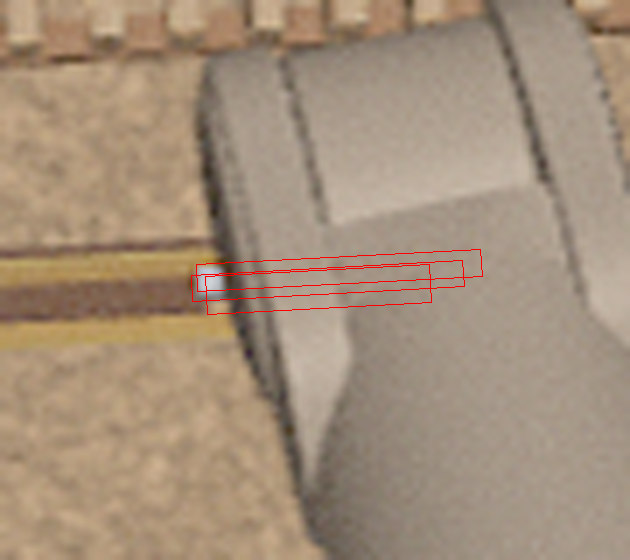

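```bash
python3 -m crank '[[0,0.5,0,0],[0,1,0,0],[0,1.5,0,0],[0,2,0,0],[0,2.5,0,0],[0,3,0,0],[0,3,0,0],[0,3,0,0]]';python3 look.py i2 .068
```

```text
t: 27.15
tcp_pos: [0.5503, -0.0565, 0.074]
tool_rot: [0.707, 0.009, -0.009, -0.707]
ft_force: [-0.5, -0.0, -0.7]
width: 0.084
t 27.15 p [ 0.5503 -0.0565  0.074 ] xyaw 0.0261 ydir [-1.e-04 -0.e+00 -1.e+00] F [-0.46 -0.04 -0.68] w 0.0072 j7 -0.179 j1 0.432
shift cm [-0.05 -2.6   0.06]
turn about tool y (y down => minus yaw): 0.0001 alt -3.1415
```

View pics/i2_side.png

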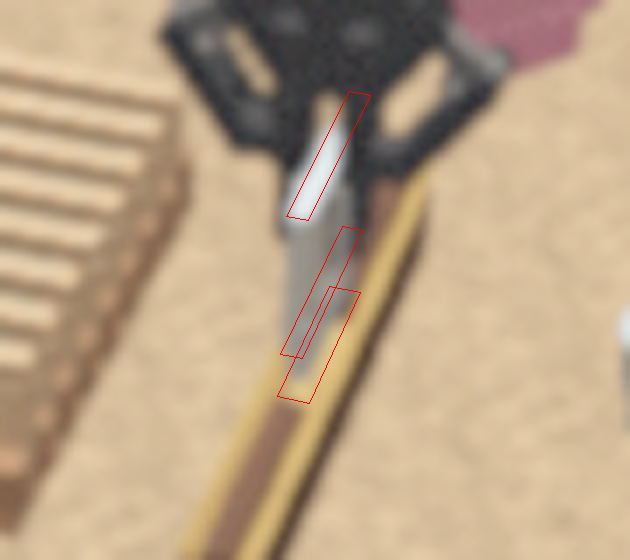

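View pics/i2_top.png

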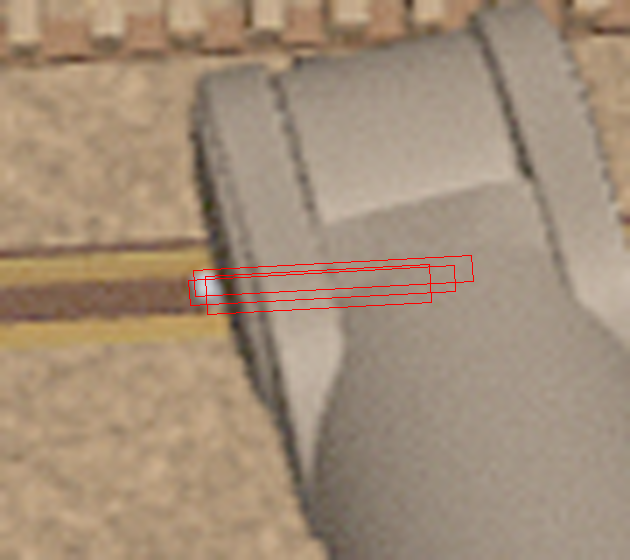

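```bash
python3 -m crank '[[0,0.2,0,0],[0,0.4,0,0],[0,0.6,0,0],[0,0.8,0,0],[0,1.0,0,0],[0,1.1,0,0],[0,1.2,0,0],[0,1.2,0,0]]' 0 90
```

```text
t: 28.05
tcp_pos: [0.5503, -0.0566, 0.062]
tool_rot: [0.707, 0.009, -0.009, -0.707]
ft_force: [0.5, -0.0, -0.4]
width: 0.082
```

```bash
python3 -m crank '[[0,0.1,0,0],[0,0.2,0,0],[0,0.3,0,0],[0,0.4,0,0],[0,0.5,0,0],[0,0.6,0,0],[0,0.6,0,0],[0,0.6,0,0]]'
```

```text
t: 28.85
tcp_pos: [0.5505, -0.0566, 0.0563]
tool_rot: [0.707, 0.009, -0.009, -0.707]
ft_force: [-1.3, -0.2, 3.3]
width: 0.08
```

```bash
python3 -m crank '[[0,0.1,0,0],[0,0.2,0,0],[0,0.3,0,0],[0,0.4,0,0],[0,0.45,0,0],[0,0.45,0,0],[0,0.45,0,0],[0,0.45,0,0]]'; python3 look.py i3 .046
```

```text
t: 29.65
tcp_pos: [0.5505, -0.0566, 0.0518]
tool_rot: [0.707, 0.009, -0.009, -0.707]
ft_force: [-0.3, 0.1, 6.8]
width: 0.082
t 29.65 p [ 0.5505 -0.0566  0.0518] xyaw 0.0260 ydir [ 3.e-04 -2.e-04 -1.e+00] F [-0.31  0.15  6.78] w 0.0070 j7 -0.198 j1 0.420
shift cm [-0.07 -4.82  0.06]
turn about tool y (y down => minus yaw): 0.0 alt -3.1416
```

View pics/i3_side.png

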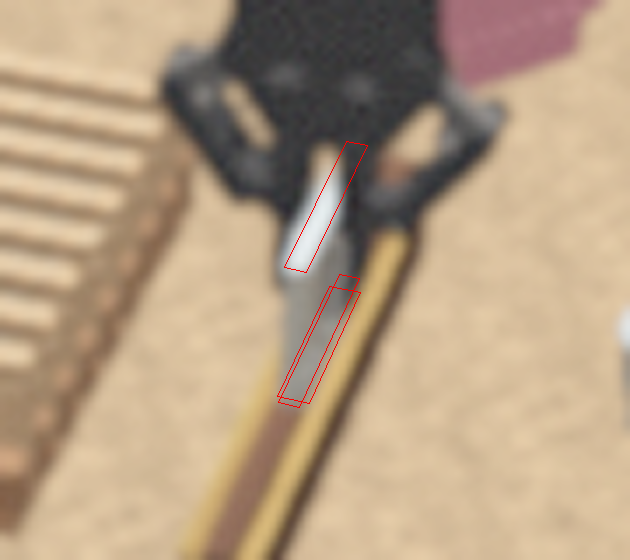

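The blade is in the channel and the spring resists, net about 7.5 N. Pushing on until the force jumps at the shoulders.

```bash
python3 -m crank '[[0,0.05,0,0],[0,0.1,0,0],[0,0.15,0,0],[0,0.2,0,0],[0,0.2,0,0],[0,0.2,0,0],[0,0.2,0,0],[0,0.2,0,0]]'
```

```text
t: 30.55
tcp_pos: [0.5506, -0.0566, 0.0503]
tool_rot: [0.707, 0.009, -0.009, -0.707]
ft_force: [-2.4, -0.6, 7.8]
width: 0.08
```

```bash
python3 -m crank '[[0,0.05,0,0],[0,0.1,0,0],[0,0.12,0,0],[0,0.12,0,0],[0,0.12,0,0],[0,0.12,0,0],[0,0.12,0,0],[0,0.12,0,0]]'
```

```text
t: 31.35
tcp_pos: [0.5506, -0.0566, 0.0501]
tool_rot: [0.707, 0.009, -0.009, -0.707]
ft_force: [-4.0, -0.5, 17.4]
width: 0.081
```

```bash
python3 -m crank '[[0,0.03,0,0],[0,0.03,0,0],[0,0.03,0,0],[0,0.03,0,0],[0,0.03,0,0],[0,0.03,0,0],[0,0.03,0,0],[0,0.03,0,0]]'; python3 look.py i4 .044
python3 - <<'E'
import numpy as np,cv2
for n in("side","top"):
    a=np.load(f"i4_{n}.npy");cv2.imwrite(f"pics/full_{n}.png",a[...,::-1])
E
```

```text
t: 32.15
tcp_pos: [0.5506, -0.0567, 0.0501]
tool_rot: [0.707, 0.009, -0.009, -0.707]
ft_force: [-5.0, 0.2, 18.7]
width: 0.081
t 32.15 p [ 0.5506 -0.0567  0.0501] xyaw 0.0258 ydir [ 1.0e-04 -1.2e-03 -1.0e+00] F [-5.    0.19 18.72] w 0.0069 j7 -0.201 j1 0.419
shift cm [-0.08 -4.99  0.06]
turn about tool y (y down => minus yaw): -0.0002 alt 3.1414
```

View pics/i4_side.png

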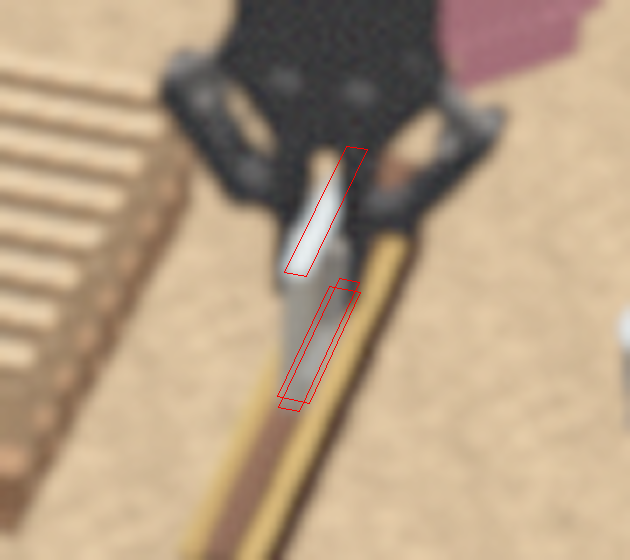

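View pics/i4_top.png

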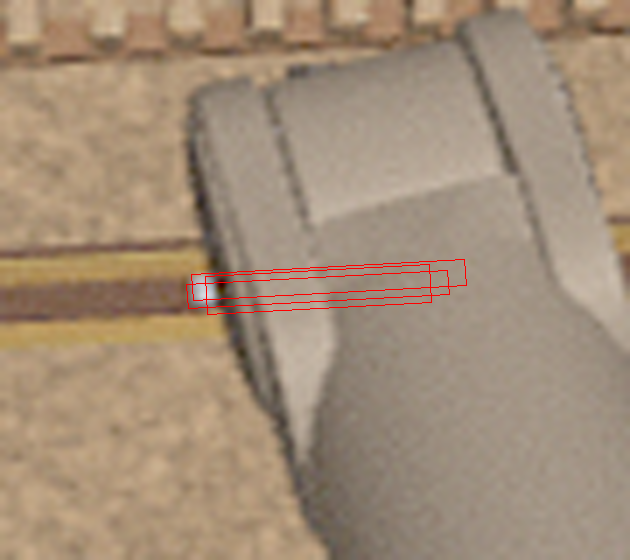

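View pics/full_side.png

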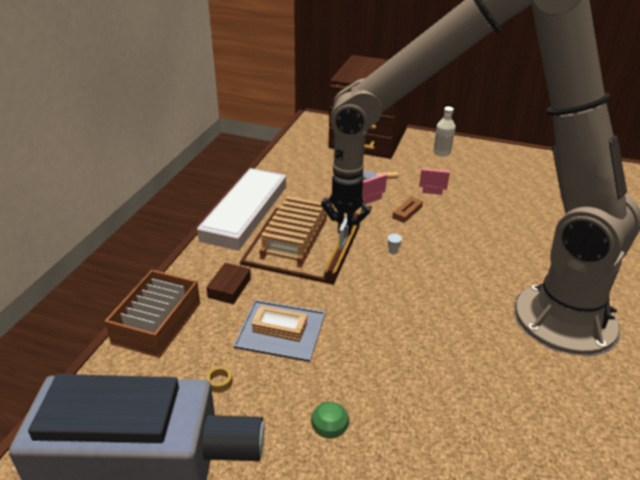

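The shoulder's lower edge meets the rail top at (290,405) in the side crop. TCP height has stayed at 0.0501 while the force rose from 8 to 19 N, so the holder is at a hard stop. The stack is intact and everything else looks unmoved. Handing in while still pressing and gripping.

```bash
python3 -c "
from plant import r
s=r.sense();print(s['t'],s['ft_force'],s['width']);print(r.sign_off())"
```

```text
32.25 [-5.25344221  0.05540129 18.24074717] 0.08222244360214205
the job is handed in; nothing more can be done
None
```

I laid the loose slide on the pile in the tray and let it go. I then lifted the grey holder out of its block, pushed it into the label channel, and handed in at about 32 s while still holding it pressed.

- **Slide:** it touched down gently, and the most force I saw was about 9 N while settling it. After release, edge measurements in both cameras put it within about 0.6 mm and 0.01 rad of the pile.
- **Holder:** the spring resisted over about 10 mm of travel. After that the tool height stayed at 0.050 m while the upward force rose from 8 to 19 N, which means the shoulders are on the rail. The side picture agrees. At hand-in it was gripped with 90 N, with about 18 N upward force on the tool.
- **Everything else:** it looked unmoved in the last side picture; I did not measure this.

Some checks disagreed or stayed partial:
- **Tool height:** the reported height read roughly 2 cm lower than the fingertips appeared to be, so I set every height by force and by the pictures.
- **Cameras:** the two differed by about 2 mm along y, so I used their average.
- **Far shoulder:** the gripper hid it from both cameras, so only the near one was seen home.
- **Sideways force:** about 5 N remained on the holder at the end.

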